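# Empty the used vial caps into the waste drum

### The job

Gather all the loose black hexagonal vial caps from the bench onto the steel tray, and open the white waste drum: turn its black lid counter-clockwise until the bayonet lets go, lift it out and set it down flat on the bench well clear of the drum. Carry the tray by its handle to the drum and tip all the caps off its open end into the drum. Then stand the empty tray level on the middle of its rubber mat, put the lid back in the drum and turn it clockwise fully home to lock it, leaving the glassware and everything else on the bench where it is.

Things in the scene. Friction and masses are not known exactly. Their poses are not given: they have to be found in the camera images.
- drum: white round waste drum fixed to the bench, 156 mm outside, 146 mm inside, 110 mm high, floor 5 mm; origin at the centre of its underside. Inside the mouth two lips (12 mm inward, 26 mm wide, 100 to 108 mm above the bench) on its +x and -x sides, marked by grey blocks outside the rim, hold the lid's lugs down
- drum_mouth (a point): centre of the drum's mouth, 110 mm above the bench. Let th be the lid's yaw minus the drum's, modulo pi: locked home is th = 0 (stop at -0.05 rad); the lugs are under the lips up to th = 0.34; turned counter-clockwise seen from above to th between 0.45 and 1.1 (the other stop), the lid lifts straight out or goes straight in
- lid: black bayonet lid, 250 g, 72 mm high: plug 110 mm across and 22 mm deep; two lugs at the plug's bottom along its +x and -x, out to 69 mm from the axis, 18 mm wide, 10 mm high; disc 160 mm across, 8 mm thick, on the plug; on top a grip bar 60 mm long (x), 20 mm wide (y), 42 mm high. Origin: centre of the plug's underside, 88 mm above the bench when seated; set down, it stands flat on the plug
- lid_grip (a point): on the lid's axis, in its grip bar, 53 mm above the lid's origin: where to grip it (bar top 19 mm higher, fingers closing along the lid's y)
- tray: steel sorting tray, 180 mm (x) by 110 mm (y), 280 g, floor 4 mm thick, walls 24 mm high and 4 mm thick on both long sides and at the +x end; the -x end is open as a pouring lip. Origin at the centre of its underside, z up. An upright grey handle plate, 14 mm thick (along x), 50 mm wide (along y), its top 90 mm above the tray's underside, stands at the +x end
- tray_grip (a point): in the handle plate, 83 mm towards +x from the tray's origin and 70 mm above its underside: where to grip it, fingers closing along the tray's x
- tray_lip (a point): middle of the open pouring edge (-x end), on the floor of the tray
- mat: black rubber mat fixed to the bench, 235 mm (x) by 155 mm (y), 3 mm thick, where the tray stands; origin at the centre of its underside
- cap0: loose hexagonal black vial cap, 26 mm across flats, 30 mm across corners, 18 mm high, 18 g; origin at the centre of its underside, z up through its top; flats face its own x axis and every 60 degrees from it. One of one or two that start on the tray; may be absent
- cap1: loose hexagonal black vial cap, 26 mm across flats, 30 mm across corners, 18 mm high, 18 g; origin at the centre of its underside, z up through its top; flats face its own x axis and every 60 degrees from it. One of one or two that start on the tray; may be absent
- cap2: loose hexagonal black vial cap, 26 mm across flats, 30 mm across corners, 18 mm high, 18 g; origin at the centre of its underside, z up through its top; flats face its own x axis and every 60 degrees from it. One of two to four that start scattered on the bench; may be absent
- cap3: loose hexagonal black vial cap, 26 mm across flats, 30 mm across corners, 18 mm high, 18 g; origin at the centre of its underside, z up through its top; flats face its own x axis and every 60 degrees from it. One of two to four that start scattered on the bench; may be absent
- cap4: loose hexagonal black vial cap, 26 mm across flats, 30 mm across corners, 18 mm high, 18 g; origin at the centre of its underside, z up through its top; flats face its own x axis and every 60 degrees from it. One of two to four that start scattered on the bench; may be absent
- cap5: loose hexagonal black vial cap, 26 mm across flats, 30 mm across corners, 18 mm high, 18 g; origin at the centre of its underside, z up through its top; flats face its own x axis and every 60 degrees from it. One of two to four that start scattered on the bench; may be absent
- beaker: glass beaker, 56 mm diameter, 75 mm high, standing on the bench, not to be disturbed; origin at the centre of its underside
- reagent: amber glass bottle, 60 mm diameter, 120 mm high, not to be disturbed; origin at the centre of its underside
- salt_jar: white jar, 70 mm diameter, 90 mm high, not to be disturbed; origin at the centre of its underside
- spatula: steel spatula 180 mm long lying on the bench, not to be disturbed; origin under its middle
- wash_bowl: white porcelain bowl, 110 mm diameter, 45 mm high, not to be disturbed; origin at the centre of its underside

How it is judged:
By the outcome, as a careful person would: the job done as asked, in the order asked, and still so for the second after the job is handed in, with the robot touching nothing.
Of cap0, cap1 only 1 to 2 are there at a start; the rules pass over those that are not, and their reading is None.
Of cap2, cap3, cap4, cap5 only 2 to 4 are there at a start; the rules pass over those that are not, and their reading is None.
At some moment in a run one of cap2, cap3, cap4, cap5 may be knocked a few centimetres aside while the robot is not near it.
It also fails if it takes over 210 s, if anything falls off the work surface, if the arm or the gripper's body presses on something with over 40 N, if the wrist force passes 120 N, or if a joint passes its speed limit or range.

### The arm

A 6-joint arm with a two-finger parallel gripper is mounted at the origin on the work surface. World frame = base frame: x ahead of the robot, y to its left, z up, the work surface at z = 0. Lengths are in mm, angles in rad, forces in N, time in s.
With the tool pointing down it reaches from about 350 to 925 mm from the base axis. Payload 6.4 kg.
Tool frame: the origin (TCP) lies midway between the tips of the shut fingers; the grasp point (between the pads) lies 19 mm behind it; z points along the fingers, x is the direction in which the jaws open and shut, and the axes are right-handed (so a half turn about z gives the same grasp; the last joint's range is limited). The gripper opens to 94 mm and grips with 3 to 60 N. Pads are 16 mm wide; open, the fingers measure 119 mm over their backs; the gripper's body (75 mm by 177 mm) begins 78 mm behind the grasp point.
Start: joints at [-1.445, 0.245, 1.558, -0, 1.339, -0.174], TCP at [191.969, -621.017, 205.455] pointing down, gripper open.
Joint ranges: [-3.13, 3.13], [-1.02, 2.26], [0.13, 2.54], [-0.95, 4.09], [0.21, 2.88], [-2.74, 2.74]. Speed limits (rad/s): [2.57, 2.57, 3.14, 3.14, 3.14, 3.14].

### API

Orientations are given as a 3x3 rotation matrix whose columns are the frame's x, y, z axes.
In Python, from bench import telemetry, vision, workorder gives the robot as it stands.
- The arm moves only by the tool move_arm, never from a script. Its arguments are lists of equal length, an entry for each row: "rot": the turn, a rotation vector about the tool's x, y, z in degrees, a list of three; "offset": the shift along the tool's x, y, z in mm, a list of three; "claw": the finger opening in mm, from 0 to 94. In form: {"rot": [[ax, ay, az], ...], "offset": [[tx, ty, tz], ...], "claw": [claw, ...]}. A call has 1 to 10 rows; each row is the pose to reach, as a shift and turn from the pose measured when the call began, along the tool's axes at that moment; what a row does not reach only later rows make up. A row lasts 1/10 s, in which the tool goes at most 50 mm and 8.59 degrees, less where a joint would pass 70% of its speed; a pose out of reach is approached as far as the arm can. A call with a gripper value outside its range is refused whole. The fingers move at their own pace and stop on an object; "newtons" is the grip in N (left out, the last holds). Time passes only in rows, so rows that repeat a pose let the fingers close. It gives the time, the measured TCP pose, the force and the opening at its end, in the units of the state.
- telemetry.get_state(): the state, without advancing time (a new reading comes with each control period).
- vision.capture(name): name is "scene" or "side" or "wrist"; returns the picture (480x640x3 uint8, red, green, blue); there is no depth.
- vision.camera_info(name): a dict with "fx", "fy", "cx", "cy" (pixels), "k1" (the pictures are not rectified: a ray, as slopes to the right and down, at radius r is drawn at 1 + k1 r^2 times it, then the intrinsics apply), "R" (3x3) and "t" (3): a world point X has camera coordinates R X + t. Camera axes: x right, y down, z forward; pixel columns grow to the right and rows downward; lengths in mm; the calibration is good to about 2 mm. A picture is of the moment at which its call begins: read the wrist's pose just before it. camera_info takes no time and is no camera call; for the wrist camera it gives the pose at the moment of the call.
- workorder.close_job(): hands the job in, once; it reports no verdict.
The state is a dict: "time": time; "joint_positions": joint angles; "joint_vel": joint speeds; "effort": joint torques, N m; "eef_pos": TCP position; "tool_rot": TCP orientation; "force": force on the tool from outside, world axes, zero at the start; "ft_torque": the same for the moment, N m; "grip_width": finger opening in mm.
Only numpy, scipy, OpenCV 4.12 (cv2) and the standard library are available. Lean on these libraries where they do the work, as an engineer would, in place of code of your own. Each camera call takes 0.05 s, during which the arm holds its last target.

## Working session

There is one attempt and no reset: what is moved stays moved. The work goes in short steps, Python scripts to look and compute and a tool call to move; the robot and the scene stay as the last step left them, time stands still between calls to the robot, and variables do not carry over. Pictures are saved under pics/ and viewed, and the job is handed in when it is done.

Besides the shell and the picture viewer there is one more tool, called after ">>>" as name(argument=value, ...) on one line, values as JSON. move_arm: Moves the arm, as the interface text tells. Its arguments: {"type":"object","properties":{"rot":{"type":"array"},"offset":{"type":"array"},"claw":{"type":"array"},"newtons":{"type":"number"}},"required":["rot","offset","claw"]}

```bash
ls; mkdir -p pics; cat > h.py <<'E'
import sys; sys.path.insert(0,'.')
import numpy as np, cv2, json
from bench import telemetry, vision, workorder
def cap(n,f):
    ci=vision.camera_info(n); im=vision.capture(n); cv2.imwrite('pics/'+f+'.png',cv2.cvtColor(np.asarray(im),cv2.COLOR_RGB2BGR)); 
    json.dump({k:np.asarray(v).tolist() for k,v in ci.items()},open('pics/'+f+'.json','w')); return ci,im
def load(f):
    ci=json.load(open('pics/'+f+'.json')); return {k:np.array(v) for k,v in ci.items()}, cv2.imread('pics/'+f+'.png')
def proj(ci,X):
    X=np.atleast_2d(X); c=(ci['R']@X.T).T+ci['t']; s=c[:,:2]/c[:,2:]; r2=(s**2).sum(1,keepdims=True); s=s*(1+ci['k1']*r2)
    return s*[ci['fx'],ci['fy']]+[ci['cx'],ci['cy']]
def unproj(ci,uv,z):
    uv=np.atleast_2d(uv).astype(float); K=np.array([[ci['fx'],0,ci['cx']],[0,ci['fy'],ci['cy']],[0,0,1]],float)
    d=(uv-[ci['cx'],ci['cy']])/[ci['fx'],ci['fy']]; s=d.copy()
    for _ in range(30): s=d/(1+ci['k1']*(s**2).sum(1,keepdims=True))
    D=np.c_[s,np.ones(len(s))]@ci['R']; C=-ci['R'].T@ci['t']
    return C+D*((z-C[2])/D[:,2])[:,None]
E
python3 - <<'E'
from h import *
for n in ['scene','side','wrist']:
    ci,im=cap(n,n+'0'); print(n,{k:np.round(v,3).tolist() for k,v in ci.items()}, (-np.array(ci['R']).T@ci['t']).round())
print(telemetry.get_state())
E
```

```text
pics
scene {'fx': 581.063, 'fy': 581.063, 'cx': 329.197, 'cy': 235.797, 'k1': -0.116, 'R': [[-0.617, 0.787, -0.017], [0.435, 0.322, -0.841], [-0.656, -0.527, -0.541]], 't': [353.332, -155.454, 2099.935]} [1663.  878. 1011.]
side {'fx': 496.396, 'fy': 496.396, 'cx': 321.096, 'cy': 232.0, 'k1': 0.038, 'R': [[0.999, -0.035, 0.015], [-0.003, -0.462, -0.887], [0.039, 0.886, -0.462]], 't': [-599.106, 108.843, 1188.435]} [  553. -1024.   654.]
wrist {'fx': 370.621, 'fy': 370.621, 'cx': 324.151, 'cy': 240.39, 'k1': -0.073, 'R': [[0.295, -0.955, -0.001], [-0.93, -0.287, 0.229], [-0.219, -0.066, -0.973]], 't': [-648.813, -23.75, 389.257]} [ 255. -601.  383.]
{'time': 0.15, 'joint_positions': array([-1.44511432e+00,  2.45639585e-01,  1.55872322e+00,  4.39330830e-06,
        1.33867728e+00, -1.74108580e-01]), 'joint_vel': array([-0.00059963, -0.0022572 , -0.00302343, -0.00049496,  0.00120984,
       -0.00131928]), 'effort': array([ 5.44375580e-04, -4.16265428e+01, -3.14983034e+01,  6.85722451e-02,
        3.16278962e-02, -8.83294547e-05]), 'eef_pos': array([ 191.90206327, -620.55330161,  204.61327565]), 'tool_rot': array([[ 2.95319048e-01, -9.55398675e-01, -1.77195393e-04],
       [-9.55397629e-01, -2.95318991e-01,  1.43654752e-03],
       [-1.42480476e-03, -2.54947788e-04, -9.99998952e-01]]), 'force': array([-0.11202504,  0.14250197,  0.59147816]), 'ft_torque': array([-0.01437296,  0.03116174,  0.02041568]), 'grip_width': 93.70521335910911}
```

View pics/scene0.png

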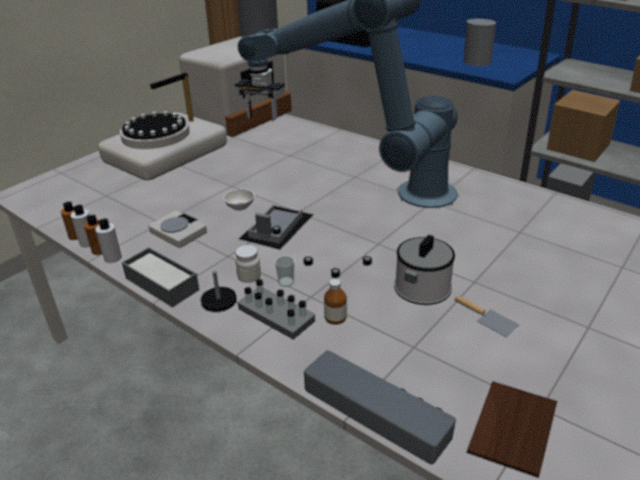

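View pics/side0.png

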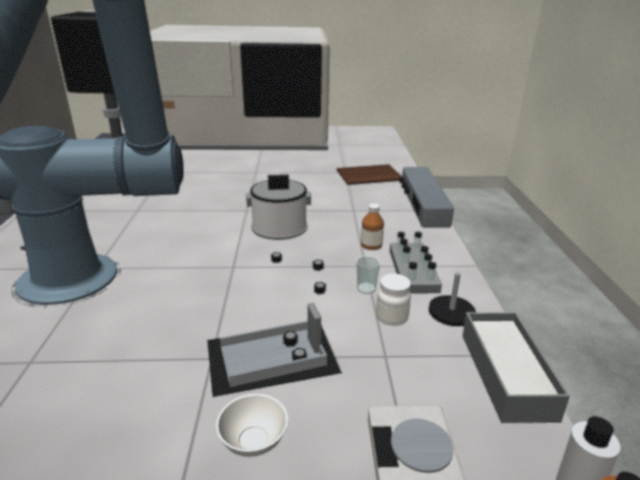

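View pics/wrist0.png

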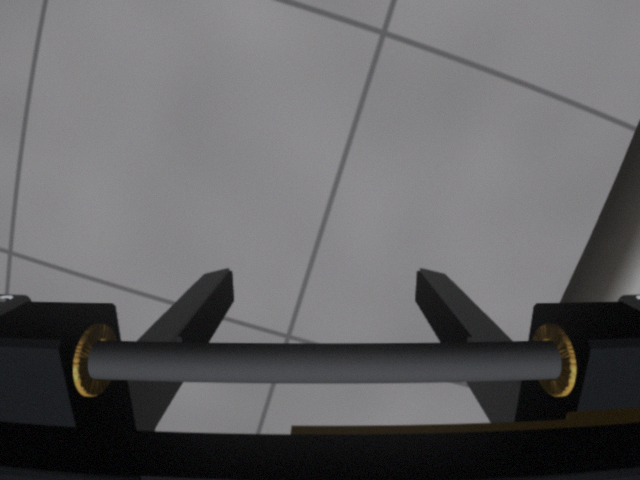

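The three loose caps are at side pixels (277,257), (318,264) and (320,287). Two more are on the tray at (290,338) and (300,353). The drum is at about (279,210). I'll zoom in next.

```bash
python3 - <<'E'
from h import *
ci,im=load('side0')
a=cv2.resize(im[160:400,190:430],(800,800),interpolation=cv2.INTER_CUBIC)[:, :]
cv2.imwrite('pics/side0z.png',cv2.resize(im[160:400,190:460],(675,600),interpolation=cv2.INTER_CUBIC))
c2,i2=load('scene0')
cv2.imwrite('pics/scene0z.png',cv2.resize(i2[170:350,220:460],(800,600),interpolation=cv2.INTER_CUBIC))
for nm,uv,z in [('c_a',(277,257),9),('c_b',(318,264),9),('c_c',(320,287),9),('t1',(290,338),16),('t2',(300,353),16),('drumtop',(279,190),110)]: print(nm,unproj(ci,uv,z).round())
for nm,uv,z in [('a',(308,260),9),('b',(367,260),9),('c',(336,272),9)]: print(nm,unproj(c2,uv,z).round())
E
```

```text
c_a [[489.  77.   9.]]
c_b [[593.  41.   9.]]
c_c [[595. -61.   9.]]
t1 [[ 529. -250.   16.]]
t2 [[ 549. -294.   16.]]
drumtop [[489. 278. 110.]]
a [[591. -66.   9.]]
b [[486.  76.   9.]]
c [[589.  38.   9.]]
```

View pics/side0z.png

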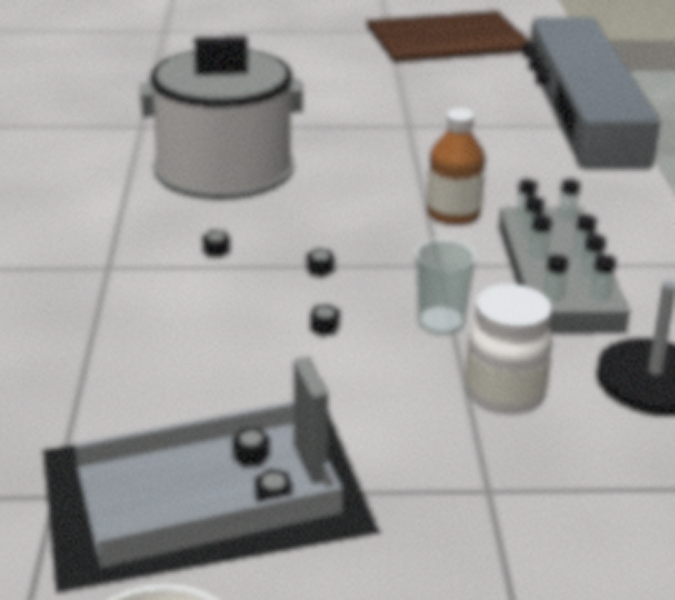

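View pics/scene0z.png

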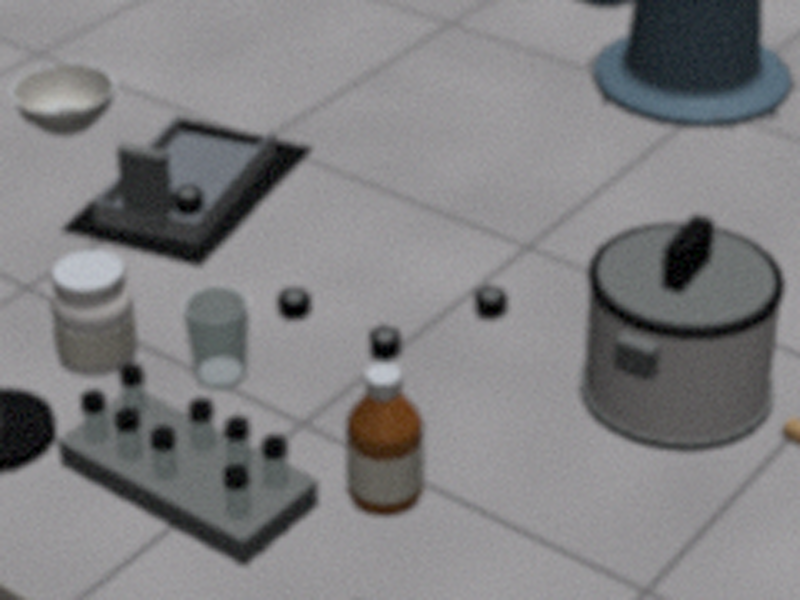

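```bash
cat >> h.py <<'E'
from scipy.spatial.transform import Rotation as Ro
def down(yaw):  # tool x at world yaw (rad), pointing down
    c,s=np.cos(yaw),np.sin(yaw); return np.array([[c,s,0],[s,-c,0],[0,0,-1.]])
def plan(p,R,st=None):
    st=st or telemetry.get_state(); R0=np.array(st['tool_rot']); p0=np.array(st['eef_pos'])
    off=R0.T@(np.array(p,float)-p0); rv=np.degrees(Ro.from_matrix(R0.T@R).as_rotvec())
    print('off',off.round(1).tolist(),'rot',rv.round(2).tolist(),'rows>=',round(max(np.linalg.norm(off)/50,np.linalg.norm(rv)/8.59),1)); return off,rv
def show():
    s=telemetry.get_state(); R=s['tool_rot']; print('t',round(s['time'],2),'p',s['eef_pos'].round(1),'yaw',round(np.arctan2(R[1,0],R[0,0]),3),'tilt',np.degrees(np.arccos(min(1,-R[2,2]))).round(2),'q',s['joint_positions'].round(2),'F',s['force'].round(1),'w',round(s['grip_width'],1))
E
python3 - <<'E'
from h import *
c2,_=load('scene0');cs,_=load('side0')
for nm,uv,z in [('beaker',(286,283),0),('reagent',(335,318),0),('sp1',(458,298),5),('sp2',(517,322),2),('bowl',(239,205),10)]: print(nm,unproj(c2,uv,z).round())
for nm,uv,z in [('beaker',(366,290),0),('reagent',(371,246),0),('jar',(392,318),0),('drumbase',(279,229),0),('bowl',(252,440),0)]: print(nm,unproj(cs,uv,z).round())
plan([470,-190,300],down(-0.4))
E
```

```text
beaker [[707. -52.   0.]]
reagent [[743. 153.   0.]]
sp1 [[480. 377.   5.]]
sp2 [[474. 548.   2.]]
bowl [[ 480. -474.   10.]]
beaker [[702. -62.   0.]]
reagent [[740. 149.   0.]]
jar [[ 746. -168.    0.]]
drumbase [[487. 252.   0.]]
bowl [[ 474. -475.    0.]]
off [-329.4, -392.9, -94.8] rot [-0.05, 0.07, -49.91] rows>= 10.4
```

>>> move_arm(rot=[[0, 0, -8], [0, 0, -16], [0, 0, -24], [0, 0, -32], [0, 0, -40], [0, 0, -50], [0, 0, -50], [0, 0, -50], [0, 0, -50], [0, 0, -50]], offset=[[-33, -39, -9], [-66, -78, -19], [-99, -118, -28], [-132, -157, -38], [-165, -196, -47], [-198, -236, -57], [-231, -275, -66], [-264, -314, -76], [-297, -354, -86], [-329, -393, -95]], claw=[94, 94, 94, 94, 94, 94, 94, 94, 94, 94])

```text
time: 1.15
eef_pos: [459.2, -206.0, 296.7]
tool_rot: [[0.922, -0.388, 0.0], [-0.388, -0.922, 0.001], [-0.0, -0.001, -1.0]]
force: [0.5, -1.5, -0.4]
grip_width: 94.0
```

```bash
python3 - <<'E'
from h import *
show(); cap('wrist','w1'); show(); plan([490,130,330],down(0.45))
E
```

```text
t 1.15 p [ 459.2 -206.   296.7] yaw -0.399 tilt 0.07 q [-0.65 -0.17  1.82  0.    1.49 -0.25] F [ 0.5 -1.5 -0.4] w 94.0
t 1.2 p [ 462.6 -200.9  298.5] yaw -0.392 tilt 0.32 q [-0.64 -0.17  1.82  0.01  1.49 -0.25] F [0.8 2.7 0.4] w 94.3
off [-100.9, -316.5, -30.3] rot [-0.19, -0.27, -48.23] rows>= 6.7
```

View pics/w1.png

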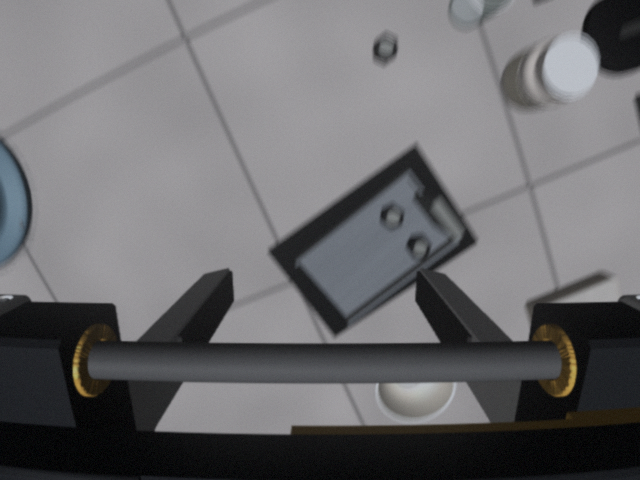

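The tray with two caps is at about (375,240), the cap near (385,48) is in view, and the bowl is at (415,395). The arm was still settling when this was taken, so I'll take it again.

```bash
python3 - <<'E'
from h import *
cap('wrist','w1a'); cap('wrist','w1b'); show()
plan([490,130,330],down(0.45))
E
```

```text
t 1.3 p [ 459.7 -206.   296.8] yaw -0.393 tilt 0.05 q [-0.65 -0.17  1.82  0.    1.49 -0.25] F [ 0.5 -0.3  0.2] w 94.1
off [-100.7, -322.0, -32.9] rot [-0.04, -0.03, -48.31] rows>= 6.8
```

>>> move_arm(rot=[[0, 0, -8], [0, 0, -16], [0, 0, -24], [0, 0, -32], [0, 0, -40], [0, 0, -48], [0, 0, -48], [0, 0, -48], [0, 0, -48], [0, 0, -48]], offset=[[-17, -53, -5], [-34, -106, -10], [-50, -158, -15], [-67, -211, -20], [-84, -264, -25], [-101, -316, -30], [-101, -316, -30], [-101, -316, -30], [-101, -316, -30], [-101, -316, -30]], claw=[94, 94, 94, 94, 94, 94, 94, 94, 94, 94])

```text
time: 2.3
eef_pos: [487.5, 122.9, 326.4]
tool_rot: [[0.904, 0.428, -0.0], [0.428, -0.904, 0.0], [-0.0, -0.0, -1.0]]
force: [0.3, 0.4, 0.2]
grip_width: 93.8
```

```bash
python3 - <<'E'
from h import *
show(); cap('wrist','w2'); show()
E
```

```text
t 2.3 p [487.5 122.9 326.4] yaw 0.442 tilt 0.03 q [ 0.02 -0.18  1.78  0.    1.55 -0.42] F [0.3 0.4 0.2] w 93.8
t 2.35 p [487.5 122.9 326.6] yaw 0.442 tilt 0.02 q [ 0.02 -0.18  1.78  0.    1.55 -0.42] F [0.6 0.3 0.8] w 94.1
```

View pics/w2.png

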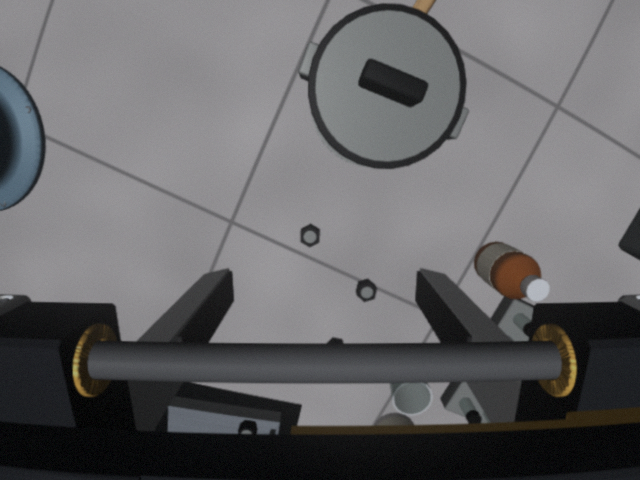

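w2 shows the lid disc centred at about (387,85) with its bar at (393,82), and grey blocks at (308,62) and (460,122). There are caps at (310,235), (366,290) and (335,343). Next I'll fit models to get accurate poses.

```bash
cat >> h.py <<'E'
from scipy.optimize import minimize
def hull_mask(ci,X,shape=(480,640),ss=4):
    uv=proj(ci,X); h=cv2.convexHull((uv*ss+ (ss-1)/2).astype(np.float32)).astype(np.int32)
    m=np.zeros((shape[0]*ss,shape[1]*ss),np.uint8); cv2.fillPoly(m,[h],255); return m
def hexX(x,y,yaw,z0,H=18,R=15.01):
    a=yaw+np.pi/6+np.arange(6)*np.pi/3; b=np.c_[x+R*np.cos(a),y+R*np.sin(a)]
    return np.r_[np.c_[b,np.full(6,z0)],np.c_[b,np.full(6,z0+H)]]
def darkmask(im,box,thr):
    g=cv2.cvtColor(im,cv2.COLOR_BGR2GRAY); x0,y0,x1,y1=box; m=np.zeros_like(g); m[y0:y1,x0:x1]=(g[y0:y1,x0:x1]<thr)*255
    cs,_=cv2.findContours(m,cv2.RETR_EXTERNAL,cv2.CHAIN_APPROX_NONE); c=max(cs,key=cv2.contourArea)
    o=np.zeros_like(g); cv2.drawContours(o,[c],-1,255,-1); return o
def fitcap(ci,im,uv,z0=0,half=22,thr=None):
    uv=np.array(uv,int); box=(max(uv[0]-half,0),max(uv[1]-half,0),uv[0]+half,uv[1]+half)
    g=cv2.cvtColor(im,cv2.COLOR_BGR2GRAY)
    if thr is None: thr=(np.median(g[box[1]:box[3],box[0]:box[2]])+g[box[1]:box[3],box[0]:box[2]].min())/2
    o=darkmask(im,box,thr); big=cv2.resize(o,(640*4,480*4),interpolation=cv2.INTER_LINEAR)>127
    M=cv2.moments(o); p=unproj(ci,[(M['m10']/M['m00'],M['m01']/M['m00'])],z0+9)[0]
    best=None
    f=lambda v: (lambda m: 1-(m&big).sum()/max(1,(m|big).sum()))(hull_mask(ci,hexX(v[0],v[1],v[2],z0))>0)
    for yw in np.radians([0,15,30,45]):
        r=minimize(f,[p[0],p[1],yw],method='Nelder-Mead',options=dict(initial_simplex=[[p[0],p[1],yw],[p[0]+2,p[1],yw],[p[0],p[1]+2,yw],[p[0],p[1],yw+.2]],maxiter=60))
        if best is None or r.fun<best.fun: best=r
    v=best.x; return np.array([v[0],v[1],np.degrees(v[2])%60]), best.fun
E
python3 - <<'E'
from h import *
ci,im=load('w2')
for uv in [(310,235),(366,290)]: 
    r,e=fitcap(ci,im,uv); print(r.round(1),round(e,3))
ci,im=load('w1b'); r,e=fitcap(ci,im,(385,48)); print(r.round(1),round(e,3))
# lid
ci,im=load('w2')
z=im[0:180,290:480]; cv2.imwrite('pics/lidz.png',cv2.resize(z,(760,720)[0:1]+(720,),interpolation=cv2.INTER_CUBIC)[:600])
cv2.imwrite('pics/lidz.png',cv2.resize(z,(633,600),interpolation=cv2.INTER_CUBIC))
ci,im=load('w1b'); cv2.imwrite('pics/trayz.png',cv2.resize(im[130:350,260:490],(627,600),interpolation=cv2.INTER_CUBIC))
E
```

```text
[488.1  75.5  22.1] 0.058
[593.1  37.4  12.7] 0.058
[593.9 -65.9  40.9] 0.082
```

View pics/lidz.png

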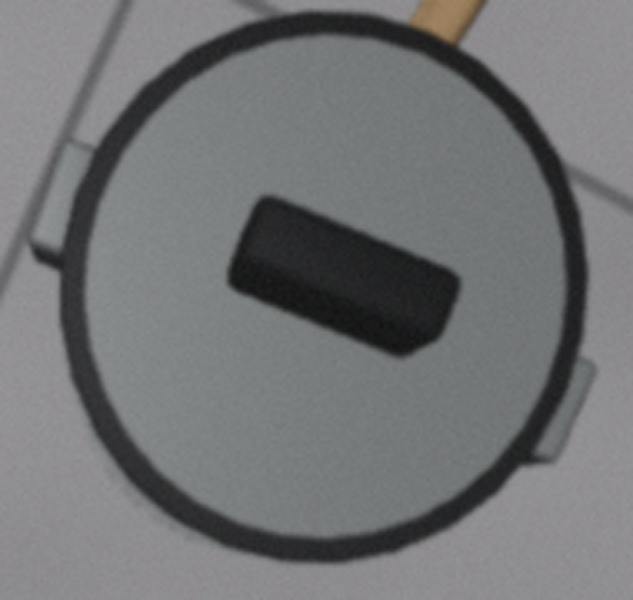

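View pics/trayz.png

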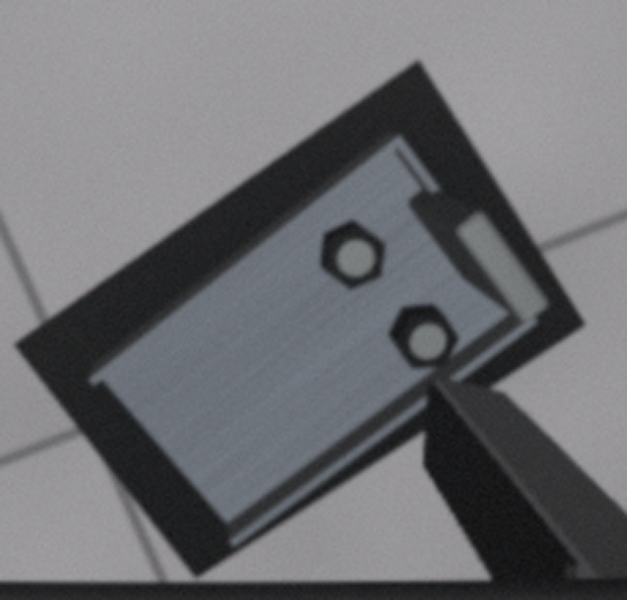

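```bash
python3 - <<'E'
from h import *
from scipy.optimize import least_squares
ci,im=load('w1b'); s=230/627
def uv(p): return np.array(p)*s+[260,130]-0.0
def rect(x,y,yaw,pts): c,s_=np.cos(yaw),np.sin(yaw); P=np.array(pts,float); return np.c_[x+c*P[:,0]-s_*P[:,1],y+s_*P[:,0]+c*P[:,1],P[:,2]]
def fit(pts,uvs,x0):
    r=least_squares(lambda v:(proj(ci,rect(*v,pts))-uvs).ravel(),x0); print(r.x[:2].round(1),np.degrees(r.x[2]).round(2),'res',r.fun.round(1)); return r.x
fit([[117.5,77.5,3],[117.5,-77.5,3],[-117.5,-77.5,3],[-117.5,77.5,3]],np.array([uv(p) for p in [(420,62),(583,322),(197,575),(17,345)]]),[520,-280,.15])
# tray: wall ends, handle top
pts=[[-90,55,27],[90,55,27],[-90,-55,27],[76,-25,93],[76,25,93],[90,25,93],[90,-25,93]]
u=np.array([uv(p) for p in [(90,380),(400,135),(232,543),(524,325),(457,228),(482,210),(549,305)]])
fit(pts,u,[520,-280,.15])
for uvp in [(353,253),(423,336)]:
  print(unproj(ci,[uv(uvp)],7+12).round(1))
# lid
ci,im=load('w2'); g=cv2.cvtColor(im,cv2.COLOR_BGR2GRAY)
m=((g<75)*255).astype(np.uint8); m[175:]=0; m[:, :290]=0; m[:,480:]=0
cs,_=cv2.findContours(m,cv2.RETR_EXTERNAL,cv2.CHAIN_APPROX_NONE); c=max(cs,key=cv2.contourArea); o=np.zeros_like(g); cv2.drawContours(o,[c],-1,255,-1)
o=cv2.morphologyEx(o,cv2.MORPH_OPEN,np.ones((15,15),np.uint8))
big=cv2.resize(o,(2560,1920))>127; a=np.arange(0,2*np.pi,.05)
disc=lambda x,y:np.r_[np.c_[x+80*np.cos(a),y+80*np.sin(a),a*0+110],np.c_[x+80*np.cos(a),y+80*np.sin(a),a*0+118]]
f=lambda v:(lambda mm:1-(mm&big).sum()/(mm|big).sum())(hull_mask(ci,disc(*v))>0)
r=minimize(f,[489,275],method='Nelder-Mead',options=dict(initial_simplex=[[489,275],[492,275],[489,279]])); print('lid disc',r.x.round(1),r.fun)
o=darkmask(im,(350,45,435,115),80); print('bar area',(o>0).sum()); bb=cv2.resize(o,(2560,1920))>127
box=lambda x,y,w:rect(x,y,w,[[i,j,k] for i in(-30,30) for j in(-10,10) for k in(118,160)])
f=lambda v:(lambda mm:1-(mm&bb).sum()/(mm|bb).sum())(hull_mask(ci,box(*v))>0)
r2=min((minimize(f,[r.x[0],r.x[1],w],method='Nelder-Mead',options=dict(initial_simplex=[[r.x[0],r.x[1],w],[r.x[0]+3,r.x[1],w],[r.x[0],r.x[1]+3,w],[r.x[0],r.x[1],w+.1]])) for w in (-.2,0,.2)),key=lambda q:q.fun); print('bar',r2.x[:2].round(1),np.degrees(r2.x[2]),r2.fun)
# blocks: outer edge midpoints, top ~?
sc=190/633
for z in (108,104,100):
  L=unproj(ci,[np.array((50,190))*sc+[290,0]],z)[0]; Rr=unproj(ci,[np.array((575,412))*sc+[290,0]],z)[0]; d=Rr-L; print('blocks',L.round(),Rr.round(),np.degrees(np.arctan2(d[1],d[0])).round(2),((L+Rr)/2).round(1))
E
```

```text
[ 494.9 -284.6] 13.04 res [-0.1 -1.4  1.7  0.7 -0.2  1.5 -1.4 -0.2]
[ 496.2 -286.3] 16.4 res [-1.  -0.7 -0.2 -0.4  0.2  1.1  0.4  0.7 -1.4  0.5  0.2 -1.1  1.8  0.1]
[[ 530.1 -252.5   19. ]]
[[ 547.1 -302.5   19. ]]
lid disc [489.  267.2] 0.029413073994165484
bar area 2009
bar [487.8 267.4] 6.198421144924621 0.08669073952972617
blocks [401. 261. 108.] [576. 273. 108.] 3.96 [488.2 266.9 108. ]
blocks [400. 262. 104.] [577. 274. 104.] 3.96 [488.5 267.7 104. ]
blocks [399. 262. 100.] [578. 275. 100.] 3.96 [488.8 268.6 100. ]
```

```bash
python3 - <<'E'
from h import *
plan([594,-66,90],down(np.radians(-19)))
E
```

```text
off [15.5, 216.4, 236.5] rot [-0.02, 0.01, 44.32] rows>= 6.4
```

>>> move_arm(rot=[[0, 0, 8], [0, 0, 16], [0, 0, 24], [0, 0, 32], [0, 0, 40], [0, 0, 44.3], [0, 0, 44.3], [0, 0, 44.3], [0, 0, 44.3], [0, 0, 44.3]], offset=[[2, 31, 34], [4, 62, 68], [7, 93, 101], [9, 124, 135], [11, 155, 169], [13, 186, 203], [15.5, 216.4, 236.5], [15.5, 216.4, 236.5], [15.5, 216.4, 236.5], [15.5, 216.4, 236.5]], claw=[50, 50, 50, 50, 50, 50, 50, 50, 50, 50])

```text
time: 3.35
eef_pos: [594.5, -66.3, 91.7]
tool_rot: [[0.945, -0.326, 0.002], [-0.326, -0.945, -0.0], [0.002, -0.0, -1.0]]
force: [-0.0, 0.2, 0.8]
grip_width: 49.6
```

```bash
python3 - <<'E'
from h import *
show(); cap('wrist','w3'); show()
ci,im=load('w3'); print(proj(ci,[[594,-66,9]]))
E
```

```text
t 3.35 p [594.5 -66.3  91.7] yaw -0.332 tilt 0.12 q [-0.3   0.25  1.77  0.    1.12  0.03] F [-0.   0.2  0.8] w 49.6
t 3.4 p [594.8 -66.   92.1] yaw -0.331 tilt 0.17 q [-0.3   0.25  1.77  0.    1.12  0.03] F [ 1.4  0.8 -0.3] w 50.1
[[323.68831622 246.31027226]]
```

View pics/w3.png

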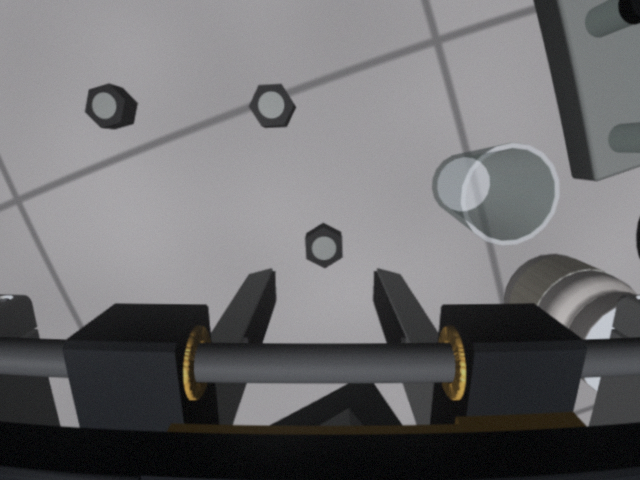

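The target cap is at (323,245), where it was predicted, with its flats facing the fingers. The others are at (110,106) and (272,106). I'll refine the poses.

```bash
python3 - <<'E'
from h import *
ci,im=load('w3')
for uv in [(323,245),(110,106),(272,106)]:
    r,e=fitcap(ci,im,uv,half=32 if uv[1]<200 else 27); print(r.round(1),round(e,3))
    if uv[1]>200: plan([r[0],r[1],3.0],down(np.radians(r[2]-60 if r[2]>20 else r[2])))
E
```

```text
[594.5 -64.7  42.4] 0.047
off [-1.0, -1.1, 89.1] rot [-0.02, -0.17, -1.41] rows>= 1.8
[487.9  75.3  23.7] 0.04
[593.3  37.1  12.8] 0.033
```

>>> move_arm(rot=[[0, 0, -1], [0, 0, -1.4], [0, 0, -1.4], [0, 0, -1.4], [0, 0, -1.4], [0, 0, -1.4], [0, 0, -1.4], [0, 0, -1.4], [0, 0, -1.4], [0, 0, -1.4]], offset=[[-1, -1.1, 30], [-1, -1.1, 60], [-1, -1.1, 80], [-1, -1.1, 89], [-1, -1.1, 89], [-1, -1.1, 89], [-1, -1.1, 89], [-1, -1.1, 89], [-1, -1.1, 89], [-1, -1.1, 89]], claw=[50, 50, 50, 50, 50, 20, 20, 20, 20, 20], newtons=25)

```text
time: 4.4
eef_pos: [595.2, -64.9, 4.2]
tool_rot: [[0.953, -0.302, 0.004], [-0.302, -0.953, -0.001], [0.004, -0.0, -1.0]]
force: [-0.9, 1.2, 5.4]
grip_width: 25.6
```

```bash
cat >> h.py <<'E'
TRAY=[496.2,-286.3,np.radians(16.4)]
def tw(x,y,T=None):
    T=T or TRAY; c,s=np.cos(T[2]),np.sin(T[2]); return T[0]+c*x-s*y, T[1]+s*x+c*y
E
python3 - <<'E'
from h import *
show()
p=tw(-15,27); print(p)
plan([594,-65,100],down(np.radians(16.4))); plan([*p,60],down(np.radians(16.4))); 
E
```

```text
t 4.4 p [595.2 -64.9   4.2] yaw -0.307 tilt 0.26 q [-0.3   0.38  1.79  0.    0.96  0.01] F [-0.9  1.2  5.4] w 25.6
(np.float64(474.18707104714144), np.float64(-264.6336445400616))
off [-0.7, 0.4, -95.8] rot [0.05, -0.26, -33.97] rows>= 4.0
off [-54.9, 226.9, -56.1] rot [0.05, -0.26, -33.97] rows>= 4.8
```

>>> move_arm(rot=[[0, 0, 0], [0, 0, -8], [0, 0, -16], [0, 0, -24], [0, 0, -32], [0, 0, -34], [0, 0, -34], [0, 0, -34], [0, 0, -34], [0, 0, -34]], offset=[[0, 0, -40], [0, 0, -80], [-12, 40, -90], [-22, 80, -90], [-32, 120, -90], [-42, 160, -85], [-50, 200, -75], [-54.9, 226.9, -60], [-54.9, 226.9, -40], [-54.9, 226.9, -30]], claw=[20, 20, 20, 20, 20, 20, 20, 20, 20, 20])

```text
time: 5.4
eef_pos: [472.9, -264.6, 32.2]
tool_rot: [[0.96, 0.281, 0.003], [0.281, -0.96, 0.001], [0.003, -0.0, -1.0]]
force: [0.4, 0.7, -0.6]
grip_width: 25.4
```

```bash
python3 - <<'E'
from h import *
show(); cap('wrist','w4'); 
plan([*tw(-15,27),12],down(np.radians(16.4))); 
E
```

```text
t 5.4 p [ 472.9 -264.6   32.2] yaw 0.285 tilt 0.15 q [-0.72  0.22  1.94  0.    0.98 -1.01] F [ 0.4  0.7 -0.6] w 25.4
off [1.3, 1.6, 19.0] rot [-0.11, -0.09, -0.01] rows>= 0.4
```

View pics/w4.png

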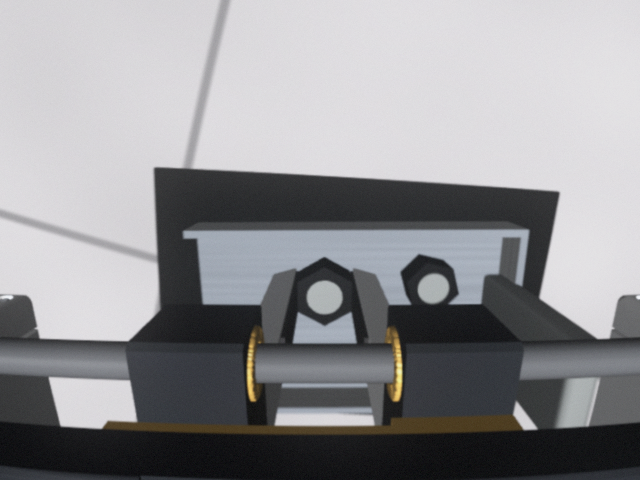

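The cap is held at (323,295) over the tray and lined up with it. The other tray cap is clear at (430,285). I'll lower and release.

>>> move_arm(rot=[[0, 0, 0], [0, 0, 0], [0, 0, 0], [0, 0, 0], [0, 0, 0], [0, 0, 0], [0, 0, 0], [0, 0, 0], [0, 0, 0], [0, 0, 0]], offset=[[0, 0, 10], [0, 0, 19.5], [0, 0, 19.5], [0, 0, 19.5], [0, 0, 19.5], [0, 0, 19.5], [0, 0, 19.5], [0, 0, -20], [0, 0, -60], [0, 0, -80]], claw=[20, 20, 20, 20, 42, 42, 42, 42, 42, 42])

```text
time: 6.45
eef_pos: [473.8, -264.9, 114.7]
tool_rot: [[0.959, 0.282, 0.005], [0.282, -0.959, -0.001], [0.004, 0.002, -1.0]]
force: [1.2, -1.1, -0.0]
grip_width: 42.0
```

```bash
python3 - <<'E'
from h import *
show(); cap('wrist','w5'); 
plan([593.3,37.1,90],down(np.radians(12.8))); plan([593.3,37.1,3],down(np.radians(12.8))); 
E
```

```text
t 6.45 p [ 473.8 -264.9  114.7] yaw 0.286 tilt 0.28 q [-0.72  0.1   1.9   0.    1.14 -1.01] F [ 1.2 -1.1 -0. ] w 42.0
off [198.7, -257.5, 26.9] rot [0.34, -0.39, 3.59] rows>= 6.5
off [198.1, -258.0, 113.9] rot [0.34, -0.39, 3.59] rows>= 6.9
```

View pics/w5.png

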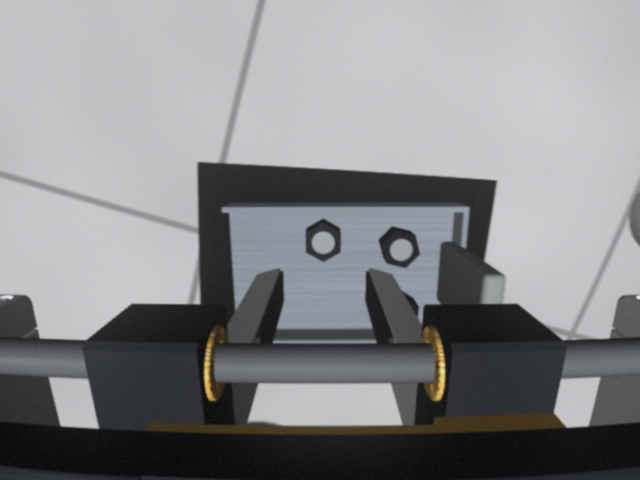

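The first cap is on the tray at (323,240). On to the next one.

>>> move_arm(rot=[[0, 0, 0], [0, 0, 1], [0, 0, 2], [0, 0, 3.5], [0, 0, 3.5], [0, 0, 3.5], [0, 0, 3.5], [0, 0, 3.5], [0, 0, 3.5], [0, 0, 3.5]], offset=[[28, -37, 0], [57, -74, 0], [85, -110, 5], [114, -147, 10], [142, -184, 15], [170, -221, 20], [198.7, -257.5, 27], [198.7, -257.5, 27], [198.7, -257.5, 27], [198.7, -257.5, 27]], claw=[50, 50, 50, 50, 50, 50, 50, 50, 50, 50])

```text
time: 7.5
eef_pos: [592.9, 36.3, 89.5]
tool_rot: [[0.975, 0.222, 0.007], [0.222, -0.975, -0.004], [0.006, 0.006, -1.0]]
force: [0.3, -0.0, 0.4]
grip_width: 50.0
```

```bash
python3 - <<'E'
from h import *
cap('wrist','w6'); show()
ci,im=load('w6'); uv=proj(ci,[[593.3,37.1,9]])[0]; print(uv)
r,e=fitcap(ci,im,uv,half=27); print(r.round(1),round(e,3)); y=r[2] if r[2]<30 else r[2]-60
plan([r[0],r[1],3.0],down(np.radians(y)))
E
```

```text
t 7.55 p [592.9  35.9  89.7] yaw 0.223 tilt 0.5 q [-0.13  0.24  1.79 -0.    1.1  -0.35] F [ 0.4 -0.4  1.1] w 49.6
[324.81401587 245.91525695]
[593.2  37.   11.9] 0.049
off [-0.0, -1.5, 86.7] rot [0.33, -0.38, 0.91] rows>= 1.7
```

View pics/w6.png

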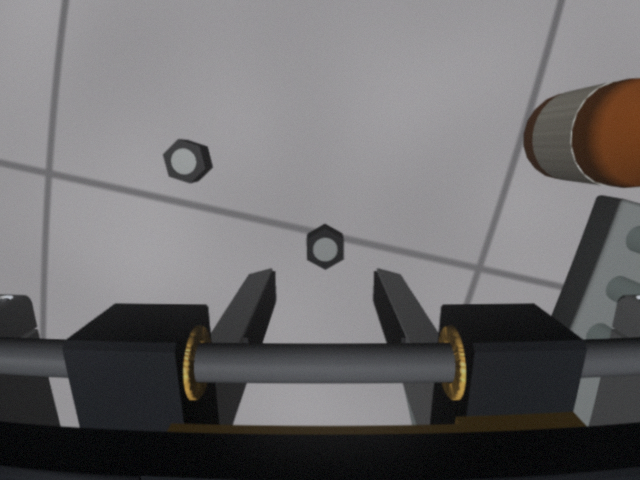

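The target cap is at (325,246), as expected. I'll descend, grip and lift.

>>> move_arm(rot=[[0.3, -0.4, 0.9], [0.3, -0.4, 0.9], [0.3, -0.4, 0.9], [0.3, -0.4, 0.9], [0.3, -0.4, 0.9], [0.3, -0.4, 0.9], [0.3, -0.4, 0.9], [0.3, -0.4, 0.9], [0.3, -0.4, 0.9], [0.3, -0.4, 0.9]], offset=[[0, -1.5, 40], [0, -1.5, 70], [0, -1.5, 86.5], [0, -1.5, 86.5], [0, -1.5, 86.5], [0, -1.5, 86.5], [0, -1.5, 86.5], [0, -1.5, 86.5], [0, -1.5, 50], [0, -1.5, 5]], claw=[50, 50, 50, 50, 20, 20, 20, 20, 20, 20])

```text
time: 8.55
eef_pos: [590.5, 37.6, 83.4]
tool_rot: [[0.978, 0.206, -0.006], [0.206, -0.978, 0.0], [-0.006, -0.001, -1.0]]
force: [0.8, -0.4, 0.6]
grip_width: 25.8
```

```bash
python3 - <<'E'
from h import *
show(); plan([*tw(-15,-27),100],down(np.radians(16.4))); plan([*tw(-15,-27),35],down(np.radians(16.4))) 
E
```

```text
t 8.55 p [590.5  37.6  83.4] yaw 0.208 tilt 0.33 q [-0.13  0.25  1.79 -0.    1.11 -0.34] F [ 0.8 -0.4  0.6] w 25.8
off [-172.0, 325.6, -16.1] rot [-0.09, 0.32, -4.49] rows>= 7.4
off [-171.6, 325.7, 48.9] rot [-0.09, 0.32, -4.49] rows>= 7.4
```

>>> move_arm(rot=[[0, 0.3, -1], [0, 0.3, -2], [0, 0.3, -3], [0, 0.3, -4.5], [0, 0.3, -4.5], [0, 0.3, -4.5], [0, 0.3, -4.5], [0, 0.3, -4.5], [0, 0.3, -4.5], [0, 0.3, -4.5]], offset=[[-22, 40, -16], [-44, 82, -16], [-65, 122, -16], [-86, 163, -16], [-108, 204, -16], [-130, 245, -16], [-150, 285, -10], [-171.6, 325.7, 0], [-171.6, 325.7, 30], [-171.6, 325.7, 49]], claw=[20, 20, 20, 20, 20, 20, 20, 20, 20, 20])

```text
time: 9.55
eef_pos: [488.5, -317.6, 33.7]
tool_rot: [[0.96, 0.28, -0.001], [0.28, -0.96, 0.002], [-0.001, -0.002, -1.0]]
force: [0.2, -0.6, -0.6]
grip_width: 25.8
```

```bash
python3 - <<'E'
from h import *
show(); cap('wrist','w7'); plan([*tw(-15,-27),12],down(np.radians(16.4))) 
E
```

```text
t 9.55 p [ 488.5 -317.6   33.7] yaw 0.284 tilt 0.12 q [-0.77  0.31  1.83  0.    1.01 -1.06] F [ 0.2 -0.6 -0.6] w 25.8
off [2.3, 2.0, 18.4] rot [-0.41, 0.2, -0.1] rows>= 0.4
```

View pics/w7.png

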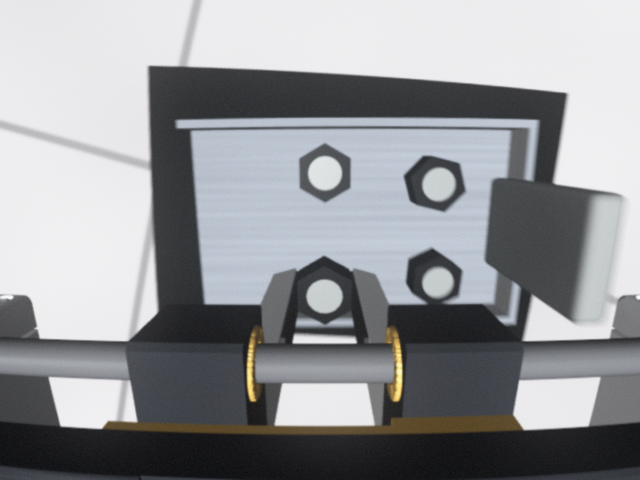

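All clear. The held cap is at (323,295) and its neighbour is at (433,278).

>>> move_arm(rot=[[0, 0, 0], [0, 0, 0], [0, 0, 0], [0, 0, 0], [0, 0, 0], [0, 0, 0], [0, 0, 0], [0, 0, 0], [0, 0, 0], [0, 0, 0]], offset=[[0, 0, 10], [0, 0, 19.5], [0, 0, 19.5], [0, 0, 19.5], [0, 0, 19.5], [0, 0, 19.5], [0, 0, 19.5], [0, 0, -20], [0, 0, -60], [0, 0, -80]], claw=[20, 20, 20, 20, 42, 42, 42, 42, 42, 42])

```text
time: 10.6
eef_pos: [488.6, -317.1, 114.3]
tool_rot: [[0.96, 0.281, -0.002], [0.281, -0.96, 0.002], [-0.001, -0.003, -1.0]]
force: [1.2, -0.2, 1.1]
grip_width: 42.1
```

```bash
python3 - <<'E'
from h import *
show(); plan([487.9,75.3,90],down(np.radians(23.7)))
E
```

```text
t 10.6 p [ 488.6 -317.1  114.3] yaw 0.285 tilt 0.16 q [-0.77  0.19  1.8   0.    1.16 -1.06] F [ 1.2 -0.2  1.1] w 42.1
off [109.5, -376.7, 25.2] rot [-0.15, 0.04, -7.39] rows>= 7.9
```

```bash
python3 - <<'E'
from h import *
plan([487.9,75.3,90],down(np.radians(-36.3)))
E
```

```text
off [109.5, -376.7, 25.2] rot [-0.12, 0.11, 52.61] rows>= 7.9
```

>>> move_arm(rot=[[0, 0, 0], [0, 0, 8], [0, 0, 16], [0, 0, 24], [0, 0, 32], [0, 0, 40], [0, 0, 48], [0, 0, 52.6], [0, 0, 52.6], [0, 0, 52.6]], offset=[[12, -42, 0], [25, -84, 0], [37, -126, 0], [49, -169, 0], [61, -211, 5], [74, -253, 10], [86, -296, 15], [98, -338, 20], [109.5, -376.7, 25], [109.5, -376.7, 25]], claw=[50, 50, 50, 50, 50, 50, 50, 50, 50, 50])

```text
time: 11.6
eef_pos: [486.7, 79.0, 89.6]
tool_rot: [[0.809, -0.587, -0.003], [-0.587, -0.809, 0.003], [-0.004, -0.001, -1.0]]
force: [0.7, 0.4, 0.1]
grip_width: 50.2
```

```bash
python3 - <<'E'
from h import *
cap('wrist','w8'); show()
ci,im=load('w8'); uv=proj(ci,[[487.9,75.3,9]])[0]; print(uv)
r,e=fitcap(ci,im,uv,half=27); print(r.round(1),round(e,3)); y=r[2] -60
plan([r[0],r[1],3.0],down(np.radians(y)))
E
```

```text
t 11.65 p [487.4  77.1  90. ] yaw -0.629 tilt 0.17 q [-0.07  0.02  2.04  0.    1.09  0.55] F [ 0.5 -0.6 -0.3] w 49.9
[329.58364331 250.21060929]
[487.7  75.2  24.5] 0.052
off [1.7, 1.4, 87.0] rot [-0.03, 0.17, -0.57] rows>= 1.7
```

View pics/w8.png

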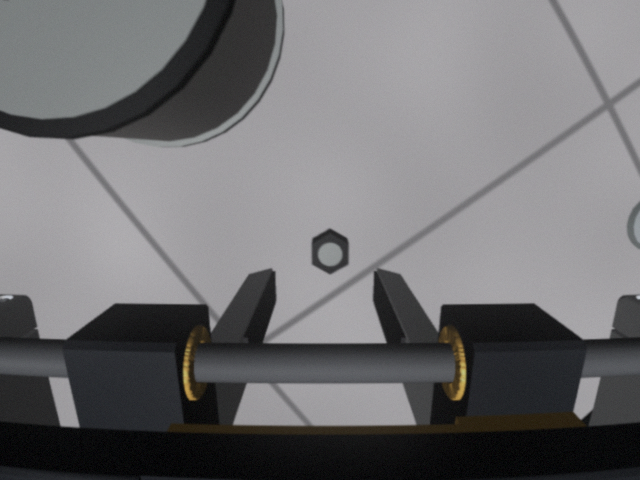

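The cap is at (330,251), between the fingers.

>>> move_arm(rot=[[0, 0, -0.5], [0, 0, -0.5], [0, 0, -0.5], [0, 0, -0.5], [0, 0, -0.5], [0, 0, -0.5], [0, 0, -0.5], [0, 0, -0.5], [0, 0, -0.5], [0, 0, -0.5]], offset=[[1.7, 1.4, 40], [1.7, 1.4, 70], [1.7, 1.4, 86.5], [1.7, 1.4, 86.5], [1.7, 1.4, 86.5], [1.7, 1.4, 86.5], [1.7, 1.4, 86.5], [1.7, 1.4, 86.5], [1.7, 1.4, 50], [1.7, 1.4, 5]], claw=[50, 50, 50, 50, 20, 20, 20, 20, 20, 20])

```text
time: 12.65
eef_pos: [485.7, 75.1, 84.1]
tool_rot: [[0.814, -0.581, -0.007], [-0.581, -0.814, 0.003], [-0.008, 0.002, -1.0]]
force: [0.2, -0.1, -0.5]
grip_width: 25.4
```

```bash
python3 - <<'E'
from h import *
show(); plan([*tw(-55,0),90],down(np.radians(-73.6))); plan([*tw(-55,0),35],down(np.radians(-73.6))) 
E
```

```text
t 12.65 p [485.7  75.1  84.1] yaw -0.621 tilt 0.45 q [-0.08  0.03  2.04  0.    1.08  0.54] F [ 0.2 -0.1 -0.5] w 25.4
off [184.7, 331.3, -6.5] rot [0.27, 0.37, 38.05] rows>= 7.6
off [185.1, 331.2, 48.5] rot [0.27, 0.37, 38.05] rows>= 7.6
```

>>> move_arm(rot=[[0.3, 0.4, 0], [0.3, 0.4, 6], [0.3, 0.4, 12], [0.3, 0.4, 18], [0.3, 0.4, 24], [0.3, 0.4, 30], [0.3, 0.4, 38], [0.3, 0.4, 38], [0.3, 0.4, 38], [0.3, 0.4, 38]], offset=[[23, 41, -12], [46, 83, -12], [69, 124, -12], [92, 166, -12], [116, 207, -12], [139, 248, -12], [162, 290, -8], [185, 331, 0], [185, 331, 30], [185, 331, 48.5]], claw=[20, 20, 20, 20, 20, 20, 20, 20, 20, 20])

```text
time: 13.65
eef_pos: [442.6, -302.8, 33.9]
tool_rot: [[0.281, -0.96, 0.0], [-0.96, -0.281, 0.0], [-0.0, -0.0, -1.0]]
force: [0.3, 1.6, -0.3]
grip_width: 25.6
```

```bash
python3 - <<'E'
from h import *
show(); cap('wrist','w9'); plan([*tw(-55,0),12],down(np.radians(-73.6))) 
E
```

```text
t 13.65 p [ 442.6 -302.8   33.9] yaw -1.286 tilt 0.03 q [-0.81  0.21  1.95  0.    0.98  0.47] F [ 0.3  1.6 -0.3] w 25.6
off [2.2, -2.0, 18.8] rot [0.13, 0.31, -0.05] rows>= 0.4
```

View pics/w9.png

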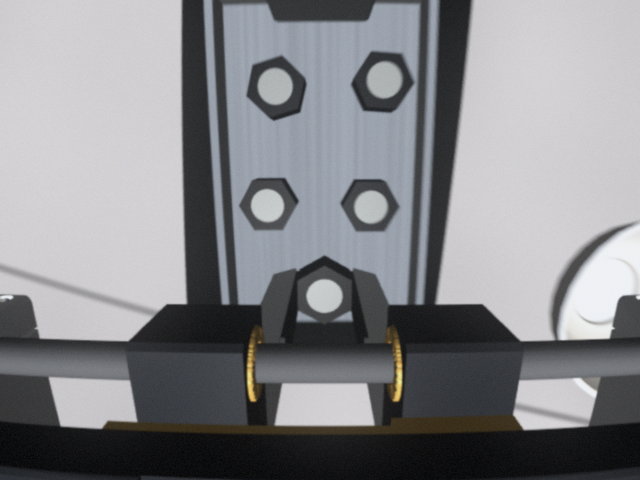

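Four caps are on the tray, and the fifth is held at (323,295), above the floor near the lip.

>>> move_arm(rot=[[0, 0, 0], [0, 0, 0], [0, 0, 0], [0, 0, 0], [0, 0, 0], [0, 0, 0], [0, 0, 0], [0, 0, 0], [0, 0, 0], [0, 0, 0]], offset=[[1, -1, 10], [1, -1, 19.5], [1, -1, 19.5], [1, -1, 19.5], [1, -1, 19.5], [1, -1, 19.5], [1, -1, 19.5], [1, -1, -20], [1, -1, -60], [1, -1, -90]], claw=[20, 20, 20, 20, 42, 42, 42, 42, 42, 42])

```text
time: 14.7
eef_pos: [443.0, -301.9, 123.3]
tool_rot: [[0.282, -0.96, -0.002], [-0.96, -0.282, 0.003], [-0.003, 0.001, -1.0]]
force: [0.1, -0.7, 0.6]
grip_width: 42.1
```

```bash
python3 - <<'E'
from h import *
show(); cap('scene','s1'); cap('side','d1'); cap('wrist','w10'); show()
for f in ('s1','d1'):
    ci,im=load(f); im=im[150:400,180:520]; cv2.imwrite('pics/'+f+'z.png',cv2.resize(im,(800,588),interpolation=cv2.INTER_CUBIC))
E
```

```text
t 14.7 p [ 443.  -301.9  123.3] yaw -1.285 tilt 0.21 q [-0.81  0.07  1.91  0.    1.16  0.48] F [ 0.1 -0.7  0.6] w 42.1
t 14.85 p [ 443.7 -302.7  123.2] yaw -1.285 tilt 0.05 q [-0.81  0.07  1.91  0.    1.16  0.48] F [-0.4 -0.1  0.6] w 42.1
```

View pics/s1z.png

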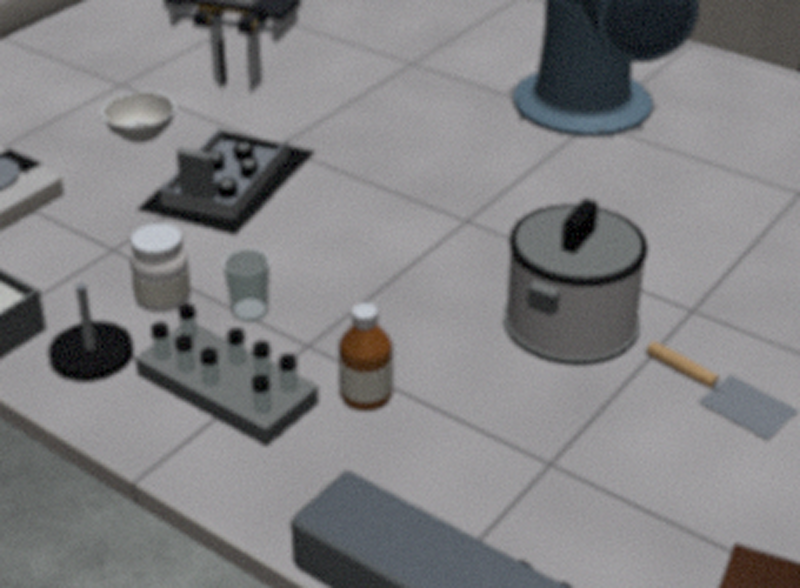

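View pics/d1z.png

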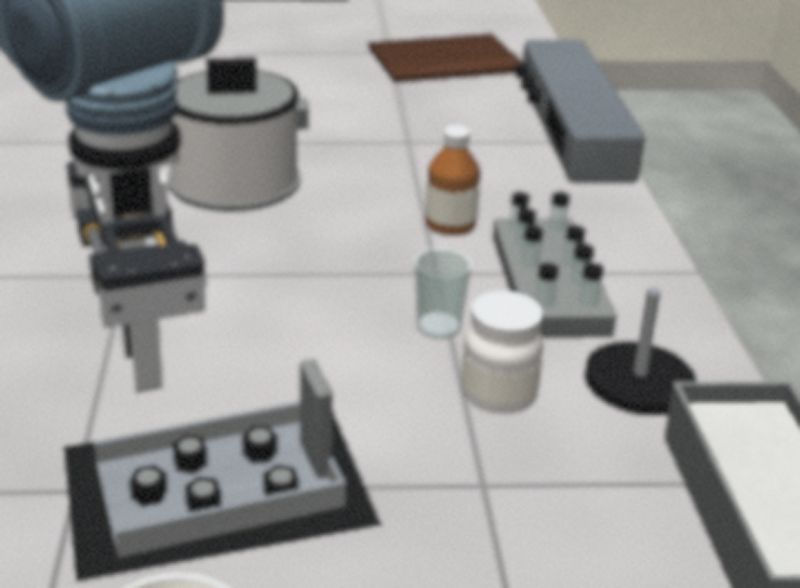

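View pics/w10.png

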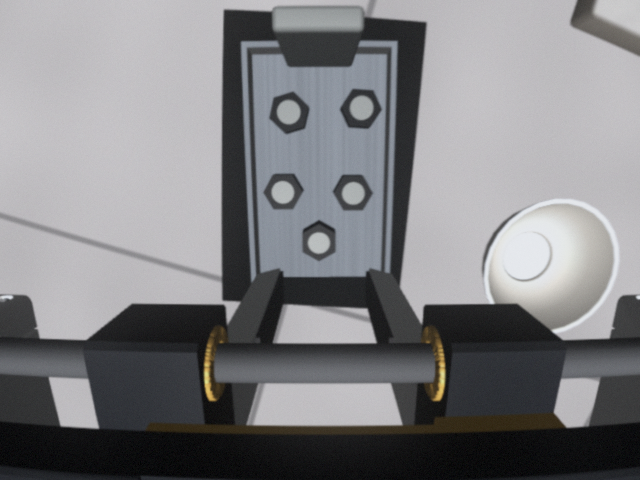

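All five caps are on the tray, at w10 pixels (289,112), (361,107), (283,190), (353,192) and (319,241). None are left on the bench. Next is the lid.

```bash
python3 - <<'E'
from h import *
plan([489,267,250],down(np.radians(-85)))
E
```

```text
off [-534.0, -203.9, -126.3] rot [-0.0, 0.05, 11.35] rows>= 11.7
```

>>> move_arm(rot=[[0, 0, 0], [0, 0, 0], [0, 0, 2], [0, 0, 4], [0, 0, 6], [0, 0, 8], [0, 0, 10], [0, 0, 11.5], [0, 0, 11.5], [0, 0, 11.5]], offset=[[0, 0, -40], [-20, -5, -85], [-65, -25, -110], [-112, -42, -127], [-160, -60, -127], [-208, -78, -127], [-256, -96, -127], [-304, -114, -127], [-352, -132, -127], [-400, -150, -127]], claw=[60, 60, 60, 60, 60, 60, 60, 60, 60, 60])

```text
time: 15.85
eef_pos: [472.8, 110.2, 248.5]
tool_rot: [[0.085, -0.996, -0.003], [-0.996, -0.085, 0.001], [-0.001, 0.003, -1.0]]
force: [0.2, -0.5, 0.4]
grip_width: 60.0
```

```bash
python3 - <<'E'
from h import *
show();plan([489,267,250],down(np.radians(-85)))
E
```

```text
t 15.85 p [472.8 110.2 248.5] yaw -1.486 tilt 0.18 q [-0.01 -0.19  1.92  0.    1.41  1.48] F [ 0.2 -0.5  0.4] w 60.0
off [-154.8, -29.4, -1.4] rot [0.17, 0.05, -0.15] rows>= 3.2
```

>>> move_arm(rot=[[0, 0, 0], [0, 0, 0], [0, 0, 0], [0, 0, 0], [0, 0, 0], [0, 0, 0]], offset=[[-45, -8, 0], [-90, -17, 0], [-130, -25, 0], [-154.8, -29.4, -1], [-154.8, -29.4, -1], [-154.8, -29.4, -1]], claw=[60, 60, 60, 60, 60, 60])

```text
time: 16.45
eef_pos: [488.2, 266.7, 247.6]
tool_rot: [[0.085, -0.996, -0.006], [-0.996, -0.085, -0.001], [0.0, 0.006, -1.0]]
force: [-0.4, -0.4, -0.2]
grip_width: 60.1
```

```bash
cat >> h.py <<'E'
def rect(x,y,yaw,pts): c,s_=np.cos(yaw),np.sin(yaw); P=np.array(pts,float); return np.c_[x+c*P[:,0]-s_*P[:,1],y+s_*P[:,0]+c*P[:,1],P[:,2]]
def fitbar(ci,im,x,y,w0,z0=88,thr=80,half=75):
    uv=proj(ci,[[x,y,z0+50]])[0].astype(int)
    o=darkmask(im,(max(0,uv[0]-half),max(0,uv[1]-half),uv[0]+half,uv[1]+half),thr)
    ctr,_,_,_=[None]*4 if 0 else (None,None,None,None)
    bb=cv2.resize(o,(2560,1920))>127
    box=lambda x,y,w:rect(x,y,w,[[i,j,k] for i in(-30,30) for j in(-10,10) for k in(z0+30,z0+72)])
    f=lambda v:(lambda mm:1-(mm&bb).sum()/(mm|bb).sum())(hull_mask(ci,box(*v))>0)
    r=min((minimize(f,[x,y,w],method='Nelder-Mead',options=dict(initial_simplex=[[x,y,w],[x+3,y,w],[x,y+3,w],[x,y,w+.1]])) for w in (w0-.2,w0,w0+.2)),key=lambda q:q.fun)
    return r.x[0],r.x[1],np.degrees(r.x[2]),r.fun
E
python3 - <<'E'
from h import *
show(); cap('wrist','w11'); show(); ci,im=load('w11'); print(fitbar(ci,im,489,267,.08))
E
```

```text
t 16.45 p [488.2 266.7 247.6] yaw -1.485 tilt 0.35 q [ 0.3  -0.    1.75  0.    1.4   1.78] F [-0.4 -0.4 -0.2] w 60.1
t 16.5 p [488.4 266.2 248. ] yaw -1.486 tilt 0.31 q [ 0.29 -0.01  1.75  0.    1.4   1.78] F [-0.7  0.5  0.1] w 60.2
(np.float64(487.91732504025606), np.float64(267.86799395270367), np.float64(4.035558625310497), np.float64(0.10589884611236922))
```

View pics/w11.png

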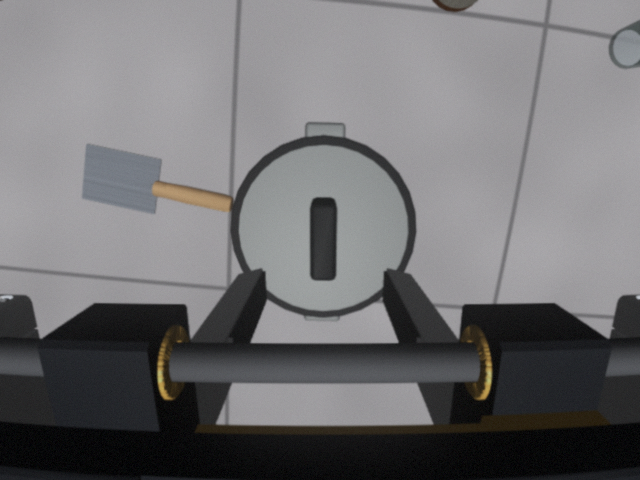

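The bar is at (323,238), parallel to the pads, and its blocks at (325,129) and (322,317) line up with it. I'll descend and grip.

>>> move_arm(rot=[[-0.3, 0, 0.9], [-0.3, 0, 0.9], [-0.3, 0, 0.9], [-0.3, 0, 0.9], [-0.3, 0, 0.9], [-0.3, 0, 0.9], [-0.3, 0, 0.9], [-0.3, 0, 0.9], [-0.3, 0, 0.9], [-0.3, 0, 0.9]], offset=[[-1.3, 0, 35], [-1.3, 0, 70], [-1.3, 0, 100], [-1.3, 0, 115], [-1.3, 0, 122.5], [-1.3, 0, 122.5], [-1.3, 0, 122.5], [-1.3, 0, 122.5], [-1.3, 0, 122.5], [-1.3, 0, 122.5]], claw=[60, 60, 60, 60, 60, 60, 10, 10, 10, 10], newtons=50)

```text
time: 17.5
eef_pos: [488.0, 267.6, 126.3]
tool_rot: [[0.069, -0.998, -0.009], [-0.998, -0.069, -0.0], [-0.0, 0.009, -1.0]]
force: [-0.0, -0.6, 0.1]
grip_width: 31.7
```

```bash
python3 - <<'E'
from h import *
show(); print(telemetry.get_state()['ft_torque'])
E
```

```text
t 17.5 p [488.  267.6 126.3] yaw -1.502 tilt 0.54 q [0.3  0.12 1.85 0.   1.18 1.8 ] F [-0.  -0.6  0.1] w 31.7
[ 0.04711775  0.03114459 -0.00163768]
```

>>> move_arm(rot=[[-0.4, 0, 0], [-0.5, 0, 0], [-0.5, 0, 0], [-0.5, 0, 0], [-0.5, 0, 0]], offset=[[0, 0, 0], [0, 0, 0], [0, 0, 0], [0, 0, 0], [0, 0, 0]], claw=[10, 10, 10, 10, 10])

```text
time: 18.0
eef_pos: [488.3, 267.8, 126.7]
tool_rot: [[0.069, -0.997, -0.017], [-0.998, -0.069, -0.001], [-0.0, 0.018, -1.0]]
force: [-0.5, 0.6, 2.8]
grip_width: 19.7
```

```bash
python3 - <<'E'
from h import *
show(); print(telemetry.get_state()['ft_torque'])
E
```

```text
t 18.0 p [488.3 267.8 126.7] yaw -1.502 tilt 1.0 q [0.3  0.12 1.85 0.   1.19 1.8 ] F [-0.5  0.6  2.8] w 19.7
[-0.0168888   0.09637692  0.05598926]
```

```bash
python3 - <<'E'
from h import *
for y in (-86,-76,-66,-56,-44): plan([488.2,267.7,126.7],down(np.radians(y)))
E
```

```text
off [0.0, 0.1, -0.0] rot [1.0, 0.02, -0.05] rows>= 0.1
off [0.0, 0.1, -0.0] rot [1.0, 0.11, -10.05] rows>= 1.2
off [0.0, 0.1, -0.0] rot [0.99, 0.2, -20.05] rows>= 2.3
off [0.0, 0.1, -0.0] rot [0.97, 0.29, -30.05] rows>= 3.5
off [0.0, 0.1, -0.0] rot [0.95, 0.39, -42.05] rows>= 4.9
```

>>> move_arm(rot=[[0.9, 0, 0], [0.9, 0, -4], [0.9, 0.1, -9], [0.9, 0.2, -14], [0.9, 0.2, -19], [0.9, 0.3, -24], [0.9, 0.3, -29], [0.9, 0.3, -34], [0.9, 0.4, -39], [0.9, 0.4, -42]], offset=[[0, 0, 0], [0, 0, 0], [0, 0, 0], [0, 0, 0], [0, 0, 0], [0, 0, 0], [0, 0, 0], [0, 0, 0], [0, 0, 0], [0, 0, 0]], claw=[10, 10, 10, 10, 10, 10, 10, 10, 10, 10])

```text
time: 19.0
eef_pos: [486.8, 268.2, 127.0]
tool_rot: [[0.72, -0.694, -0.004], [-0.694, -0.72, -0.0], [-0.003, 0.003, -1.0]]
force: [-5.4, 2.3, 6.7]
grip_width: 19.3
```

```bash
python3 - <<'E'
from h import *
show(); print(telemetry.get_state()['ft_torque']); cap('wrist','w12'); plan([488.2,267.7,230],down(np.radians(-44)))
E
```

```text
t 19.0 p [486.8 268.2 127. ] yaw -0.767 tilt 0.24 q [0.3  0.11 1.86 0.   1.17 1.07] F [-5.4  2.3  6.7] w 19.3
[-0.21074468  1.31121024 -0.41424264]
off [1.0, -0.3, -103.1] rot [0.16, 0.16, 0.11] rows>= 2.1
```

View pics/w12.png

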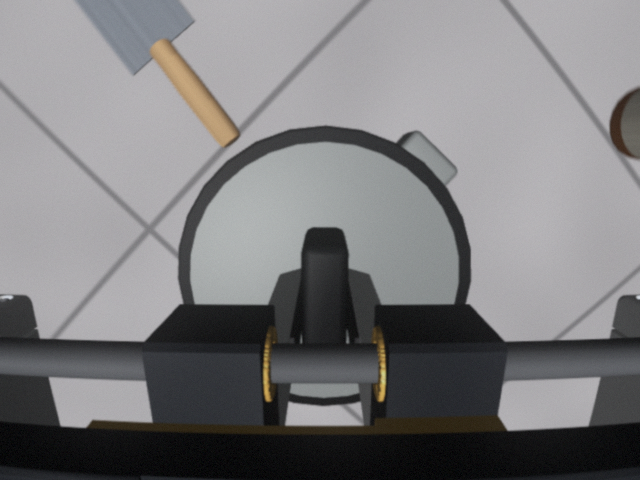

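The bar turned with the gripper, and the block is now off-axis at (428,157), so the angle is about 0.73 rad. I'll lift straight up.

>>> move_arm(rot=[[0, 0, 0], [0, 0, 0], [0, 0, 0], [0, 0, 0], [0, 0, 0], [0, 0, 0], [0, 0, 0]], offset=[[0.5, 0, -5], [1, 0, -15], [1, 0, -30], [1, 0, -50], [1, 0, -75], [1, 0, -95], [1, 0, -95]], claw=[10, 10, 10, 10, 10, 10, 10])

```text
time: 19.75
eef_pos: [490.2, 268.1, 226.5]
tool_rot: [[0.721, -0.693, 0.004], [-0.693, -0.721, 0.002], [0.001, -0.004, -1.0]]
force: [0.4, 0.9, -2.5]
grip_width: 19.7
```

```bash
python3 - <<'E'
from h import *
show(); cap('wrist','w13'); cap('side','d2');ci,im=load('d2'); cv2.imwrite('pics/d2z.png',cv2.resize(im[120:380,140:460],(738,600),interpolation=cv2.INTER_CUBIC))
# lid z when gripped seated: tcp 127 <-> origin 88 -> offset 39
plan([540,10,130],down(np.radians(-44)));plan([540,10,42],down(np.radians(-44)))
E
```

```text
t 19.75 p [490.2 268.1 226.5] yaw -0.766 tilt 0.25 q [0.3  0.01 1.78 0.   1.35 1.06] F [ 0.4  0.9 -2.5] w 19.7
off [216.1, 149.3, 92.1] rot [0.12, 0.13, 0.1] rows>= 5.6
off [216.3, 149.1, 180.1] rot [0.12, 0.13, 0.1] rows>= 6.4
```

View pics/d2z.png

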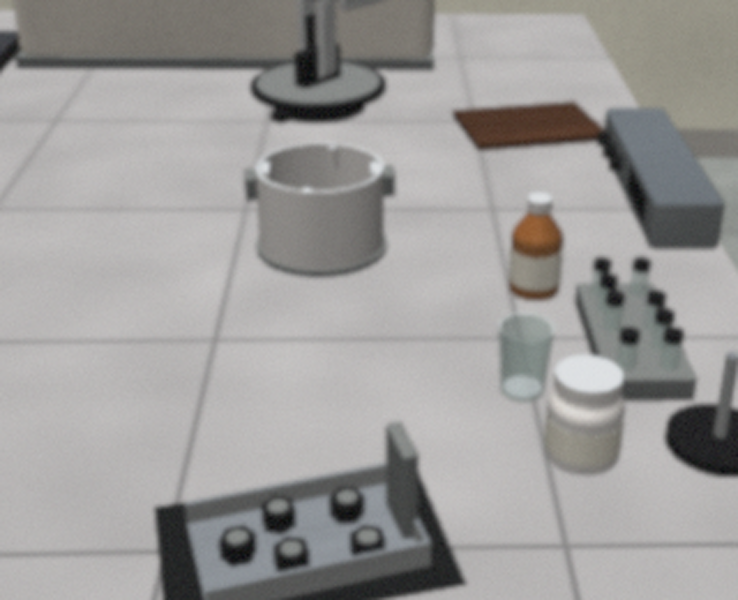

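The lid is out and level, and the five caps are still on the tray. I'll carry it to the free bench spot at (540,10).

>>> move_arm(rot=[[0, 0, 0], [0, 0, 0], [0, 0, 0], [0, 0, 0], [0, 0, 0], [0, 0, 0], [0, 0, 0], [0, 0, 0], [0, 0, 0], [0, 0, 0]], offset=[[20, 14, 0], [50, 35, 0], [85, 58, 0], [120, 82, 5], [155, 106, 20], [190, 130, 50], [210, 145, 80], [216, 149, 110], [216, 149, 140], [216, 149, 165]], claw=[10, 10, 10, 10, 10, 10, 10, 10, 10, 10])

```text
time: 20.85
eef_pos: [537.7, 10.1, 53.6]
tool_rot: [[0.72, -0.694, -0.008], [-0.694, -0.72, 0.001], [-0.006, 0.005, -1.0]]
force: [0.6, -0.0, -1.7]
grip_width: 19.8
```

```bash
python3 - <<'E'
from h import *
show(); plan([540,10,40.5],down(np.radians(-44)))
E
```

```text
t 20.85 p [537.7  10.1  53.6] yaw -0.767 tilt 0.44 q [-0.19  0.18  1.93 -0.    1.03  0.58] F [ 0.6 -0.  -1.7] w 19.8
off [1.8, -1.6, 13.1] rot [0.27, 0.35, 0.03] rows>= 0.3
```

>>> move_arm(rot=[[0.2, 0.3, 0], [0.3, 0.3, 0], [0.3, 0.3, 0], [0.3, 0.3, 0], [0.3, 0.3, 0]], offset=[[0, 0, 6], [0, 0, 11], [0, 0, 13.5], [0, 0, 14.5], [0, 0, 14.5]], claw=[10, 10, 10, 10, 10])

```text
time: 21.35
eef_pos: [538.5, 10.0, 40.1]
tool_rot: [[0.72, -0.694, 0.002], [-0.694, -0.72, 0.001], [0.001, -0.002, -1.0]]
force: [0.1, 0.0, -3.3]
grip_width: 19.9
```

```bash
python3 - <<'E'
from h import *
show()
E
```

```text
t 21.35 p [538.5  10.   40.1] yaw -0.767 tilt 0.11 q [-0.19  0.2   1.94  0.    0.99  0.57] F [ 0.1  0.  -3.3] w 19.9
```

>>> move_arm(rot=[[0, 0, 0], [0, 0, 0], [0, 0, 0], [0, 0, 0]], offset=[[0, 0, 1], [0, 0, 2], [0, 0, 2], [0, 0, 2]], claw=[10, 10, 10, 10])

```text
time: 21.75
eef_pos: [539.6, 9.9, 39.4]
tool_rot: [[0.72, -0.694, 0.004], [-0.694, -0.72, 0.0], [0.003, -0.003, -1.0]]
force: [0.4, 2.7, 5.4]
grip_width: 19.6
```

>>> move_arm(rot=[[0, 0, 0], [0, 0, 0], [0, 0, 0], [0, 0, 0], [0, 0, 0], [0, 0, 0], [0, 0, 0], [0, 0, 0], [0, 0, 0], [0, 0, 0]], offset=[[0, 0, 0], [0, 0, 0], [0, 0, 0], [0, 0, 0], [0, 0, 0], [0, 0, -20], [0, 0, -55], [0, 0, -95], [0, 0, -130], [0, 0, -150]], claw=[35, 50, 60, 60, 60, 60, 60, 60, 60, 60])

```text
time: 22.75
eef_pos: [540.3, 9.7, 192.9]
tool_rot: [[0.72, -0.694, 0.009], [-0.694, -0.72, -0.001], [0.007, -0.006, -1.0]]
force: [0.0, -0.4, 0.1]
grip_width: 59.8
```

```bash
python3 - <<'E'
from h import *
show(); cap('wrist','w14'); cap('wrist','w15'); ci,im=load('w15'); print(fitbar(ci,im,540,10,np.radians(46),z0=0))
plan([*tw(83,0),180],down(np.radians(16.4)))
E
```

```text
t 22.75 p [540.3   9.7 192.9] yaw -0.767 tilt 0.49 q [-0.19 -0.01  1.86  0.    1.28  0.57] F [ 0.  -0.4  0.1] w 59.8
(np.float64(540.0), np.float64(10.0), np.float64(34.54084409738354), np.float64(1.0))
off [213.9, 172.1, 13.7] rot [-0.1, -0.66, -60.35] rows>= 7.0
```

View pics/w15.png

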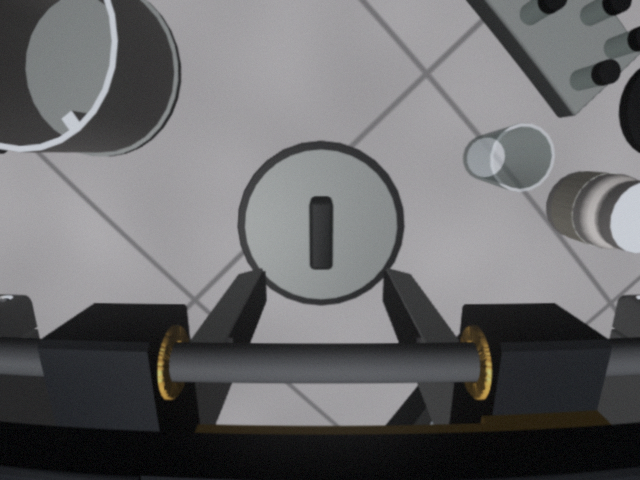

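The lid is flat on the bench at about (320,222), and the drum is open at upper left. On to the tray handle.

>>> move_arm(rot=[[0, 0, -8], [0, 0, -16], [0, 0, -24], [0, 0, -32], [0, 0, -40], [0, -0.6, -48], [0, -0.6, -56], [0, -0.6, -60.4], [0, -0.6, -60.4], [0, -0.6, -60.4]], offset=[[20, 15, 0], [50, 40, 0], [85, 68, 0], [120, 97, 0], [152, 123, 0], [185, 150, 0], [214, 172, 0], [214, 172, 0], [214, 172, 0], [214, 172, 0]], claw=[50, 50, 50, 50, 50, 50, 50, 50, 50, 50])

```text
time: 23.85
eef_pos: [575.1, -262.1, 191.9]
tool_rot: [[0.96, 0.282, -0.001], [0.282, -0.96, 0.003], [-0.0, -0.003, -1.0]]
force: [0.0, -0.7, 0.3]
grip_width: 50.2
```

```bash
python3 - <<'E'
from h import *
show(); cap('wrist','w16'); cap('wrist','w16'); show()
E
```

```text
t 23.85 p [ 575.1 -262.1  191.9] yaw 0.286 tilt 0.18 q [-0.61  0.22  1.62  0.    1.31 -0.89] F [ 0.  -0.7  0.3] w 50.2
t 23.95 p [ 575.5 -261.9  192.8] yaw 0.287 tilt 0.12 q [-0.61  0.22  1.62  0.    1.31 -0.89] F [-0.3  0.3  0.2] w 49.9
```

View pics/w16.png

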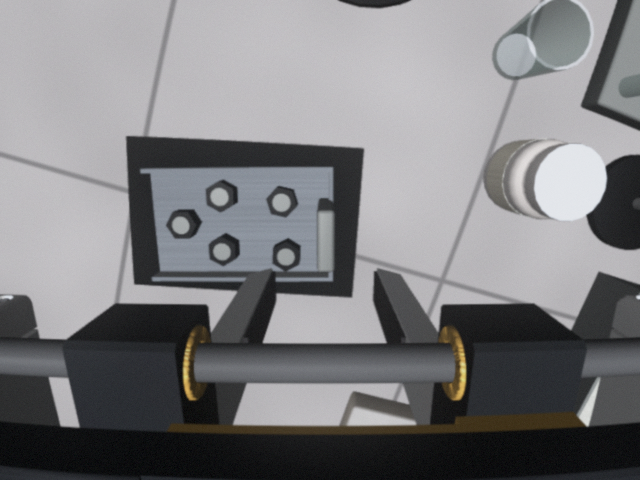

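```bash
python3 - <<'E'
from h import *
ci,im=load('w16'); cv2.imwrite('pics/w16z.png',cv2.resize(im[125:305,115:375],(780,540),interpolation=cv2.INTER_CUBIC))
E
```

```text
(no output)
```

View pics/w16z.png

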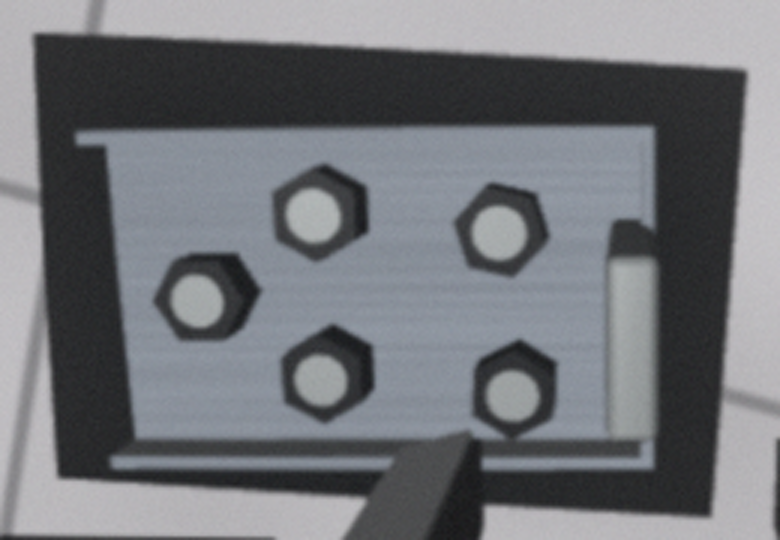

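```bash
python3 - <<'E'
from h import *
from scipy.optimize import least_squares
ci,im=load('w16')
uv=lambda p:(np.array(p)+0.5)/3-0.5+[115,125]
def fit(pts,uvs,x0):
    r=least_squares(lambda v:(proj(ci,rect(*v,pts))-uvs).ravel(),x0); print(r.x[:2].round(1),np.degrees(r.x[2]).round(2),'res',r.fun.round(1)); return r.x
fit([[117.5,77.5,3],[117.5,-77.5,3],[-117.5,-77.5,3],[-117.5,77.5,3]],np.array([uv(p) for p in [(746,70),(711,516),(58,477),(35,34)]]),[495,-285,.25])
pts=[[-90,55,27],[90,55,27],[-90,-55,27],[90,-55,27],[76,-25,93],[76,25,93],[90,25,93],[90,-25,93]]
u=np.array([uv(p) for p in [(76,132),(655,127),(112,468),(655,469),(606,438),(608,257),(656,257),(656,438)]])
v=fit(pts,u,[496,-286,.28]); T=list(v)
plan([*tw(83,0,T),54],down(v[2])); show()
E
```

```text
[ 495.  -283.4] 13.04 res [ 1.  -0.5  0.7  0.9 -0.6  0.8 -1.2 -0.7]
[ 496.5 -285.2] 16.61 res [-0.6 -0.2 -0.3 -0.7 -0.3 -0.  -0.5 -0.4  0.1  1.7 -1.2 -0.9  1.3 -1.
  1.2  1.7]
off [0.5, 0.1, 138.8] rot [-0.12, -0.05, -0.17] rows>= 2.8
t 23.95 p [ 575.5 -261.9  192.8] yaw 0.287 tilt 0.12 q [-0.61  0.22  1.62  0.    1.31 -0.89] F [-0.3  0.3  0.2] w 49.9
```

>>> move_arm(rot=[[0, 0, -0.2], [0, 0, -0.2], [0, 0, -0.2], [0, 0, -0.2], [0, 0, -0.2], [0, 0, -0.2], [0, 0, -0.2], [0, 0, -0.2], [0, 0, -0.2], [0, 0, -0.2]], offset=[[0.5, 0, 40], [0.5, 0, 80], [0.5, 0, 115], [0.5, 0, 132], [0.5, 0, 138.5], [0.5, 0, 138.5], [0.5, 0, 138.5], [0.5, 0, 138.5], [0.5, 0, 138.5], [0.5, 0, 138.5]], claw=[50, 50, 50, 50, 50, 50, 30, 20, 14, 8], newtons=60)

```text
time: 24.95
eef_pos: [576.5, -261.7, 55.2]
tool_rot: [[0.958, 0.286, 0.001], [0.286, -0.958, 0.001], [0.002, -0.001, -1.0]]
force: [-0.3, -0.5, 0.3]
grip_width: 21.4
```

>>> move_arm(rot=[[0, 0, 0], [0, 0, 0], [0, 0, 0], [0, 0, 0]], offset=[[0, 0, 0], [0, 0, 0], [0, 0, 0], [0, 0, 0]], claw=[6, 6, 6, 6])

```text
time: 25.35
eef_pos: [576.5, -261.7, 55.5]
tool_rot: [[0.958, 0.286, 0.001], [0.286, -0.958, 0.001], [0.002, -0.001, -1.0]]
force: [-0.4, 0.6, 1.9]
grip_width: 13.6
```

```bash
python3 - <<'E'
from h import *
show(); cap('wrist','w17')
E
```

```text
t 25.35 p [ 576.5 -261.7   55.5] yaw 0.29 tilt 0.11 q [-0.61  0.38  1.69  0.    1.08 -0.9 ] F [-0.4  0.6  1.9] w 13.6
```

View pics/w17.png

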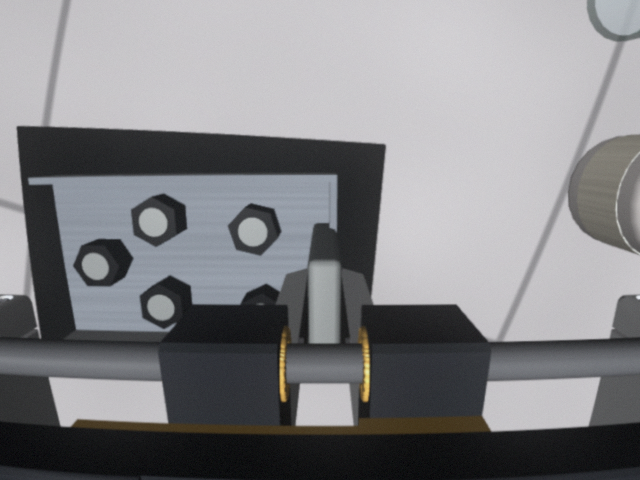

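```bash
python3 - <<'E'
import numpy as np
D=[(191.9,-620.55,204.6,-1.44511,.24564,1.55872),(459.7,-206,296.8,-.65,-.17,1.82),(487.5,122.9,326.6,.02,-.18,1.78),(594.8,-66,92.1,-.3,.25,1.77),(595.2,-64.9,4.2,-.3,.38,1.79),(472.9,-264.6,32.2,-.72,.22,1.94),(488.5,-317.6,33.7,-.77,.31,1.83),(487.4,77.1,90,-.07,.02,2.04),(488.4,266.2,248,.29,-.01,1.75),(575.5,-261.9,192.8,-.61,.22,1.62)]
A=[];b=[]
for x,y,z,q1,q2,q3 in D:
    p=x*np.cos(q1)+y*np.sin(q1); l=-x*np.sin(q1)+y*np.cos(q1)
    print(round(l,1),end=' ')
    A.append([1,0,np.sin(q2),np.sin(q2+q3)]);b.append(p);A.append([0,1,np.cos(q2),np.cos(q2+q3)]);b.append(z)
s,r,_,_=np.linalg.lstsq(np.array(A),np.array(b),rcond=None);print();print(s.round(1),(np.array(A)@s-b).round(1))
E
```

```text
112.6 114.2 113.1 112.7 113.9 112.9 112.1 111.0 115.4 115.0 
[ -7.5 -16.9 365.4 560.4] [-13.1   3.3  -1.3   2.2  -2.6  -0.3  -0.    1.8   3.    2.2   8.2  -3.9
   4.2  -4.6  13.7  -4.8  -2.9   6.2  -9.3  -2.1]
```

```bash
python3 - <<'E'
import numpy as np
D=[(191.9,-620.55,204.6,-1.44511,.24564,1.55872),(459.7,-206,296.8,-.65,-.17,1.82),(487.5,122.9,326.6,.02,-.18,1.78),(594.8,-66,92.1,-.3,.25,1.77),(595.2,-64.9,4.2,-.3,.38,1.79),(472.9,-264.6,32.2,-.72,.22,1.94),(488.5,-317.6,33.7,-.77,.31,1.83),(487.4,77.1,90,-.07,.02,2.04),(488.4,266.2,248,.29,-.01,1.75),(575.5,-261.9,192.8,-.61,.22,1.62),(443.7,-302.7,123.2,-.81,.07,1.91),(472.8,110.2,248.5,-.01,-.19,1.92),(540.3,9.7,192.9,-.19,-.01,1.86),(576.5,-261.7,55.5,-.61,.38,1.69)]
A=[];b=[]
for x,y,z,q1,q2,q3 in D:
    p=x*np.cos(q1)+y*np.sin(q1)
    A.append([1,0,np.sin(q2),np.sin(q2+q3)]);b.append(p);A.append([0,1,np.cos(q2),np.cos(q2+q3)]);b.append(z)
s,r,_,_=np.linalg.lstsq(np.array(A),np.array(b),rcond=None);print(s.round(1),(np.array(A)@s-b).round(1))
# constrain a1=0
A=np.array(A);s,r,_,_=np.linalg.lstsq(A[:,1:],np.array(b),rcond=None);print(s.round(1),(A[:,1:]@s-b).round(1))
E
```

```text
[ -6.7 -21.5 369.1 558.4] [-13.4   2.7  -3.1   1.3  -4.4  -1.3  -0.1   1.5   3.6   2.1   8.1  -3.8
   4.5  -4.7  12.8  -4.9  -4.    5.5  -9.5  -2.6   6.3   1.3   3.3   3.9
  -2.3   0.8  -1.9  -1.6]
[-21.9 367.2 551.7] [-13.7   2.   -2.8  -0.5  -4.1  -3.3   0.1   2.2   4.    3.7   8.8  -2.3
   4.9  -3.3  13.5  -4.   -4.    4.4  -9.8  -3.1   6.7   1.7   3.7   2.7
  -2.1   0.3  -1.9  -0.5]
```

>>> move_arm(rot=[[0, 0, 0], [0, 0, 0], [0, 0, 0], [0, 0, 0], [0, 0, 0], [0, 0, 0], [0, 0, 0], [0, 0, 0], [0, 0, 0], [0, 0, 0]], offset=[[0, 0, -3], [0, 0, -10], [0, 0, -22], [0, 0, -40], [0, 0, -62], [0, 0, -87], [0, 0, -110], [0, 0, -130], [0, 0, -142], [0, 0, -145]], claw=[6, 6, 6, 6, 6, 6, 6, 6, 6, 6])

```text
time: 26.4
eef_pos: [577.0, -262.4, 202.7]
tool_rot: [[0.958, 0.286, 0.004], [0.286, -0.958, -0.001], [0.004, 0.002, -1.0]]
force: [0.9, 0.7, -4.8]
grip_width: 13.6
```

```bash
python3 - <<'E'
from h import *
show(); cap('side','d3');ci,im=load('d3'); cv2.imwrite('pics/d3z.png',cv2.resize(im[120:420,140:540],(800,600),interpolation=cv2.INTER_CUBIC)); cap('wrist','w18'); show()
R=telemetry.get_state()['tool_rot']; q1=telemetry.get_state()['joint_positions'][0]
lat=np.array([-np.sin(q1),np.cos(q1),0]); rad=np.array([np.cos(q1),np.sin(q1),0])
# tilt tool z toward +lat by 3deg : rotation axis = (-z) x lat ; in tool frame
ax=np.cross([0,0,-1],lat); print('tilt +lat 3deg rot', (R.T@ax*3).round(2))
E
```

```text
t 26.4 p [ 577.  -262.4  202.7] yaw 0.29 tilt 0.24 q [-0.61  0.21  1.61  0.    1.32 -0.9 ] F [ 0.9  0.7 -4.8] w 13.6
t 26.5 p [ 576.2 -261.9  200.5] yaw 0.29 tilt 0.11 q [-0.61  0.21  1.61  0.    1.32 -0.9 ] F [-0.3  0.7 -4.1] w 13.6
tilt +lat 3deg rot [1.87 2.34 0.  ]
```

View pics/d3z.png

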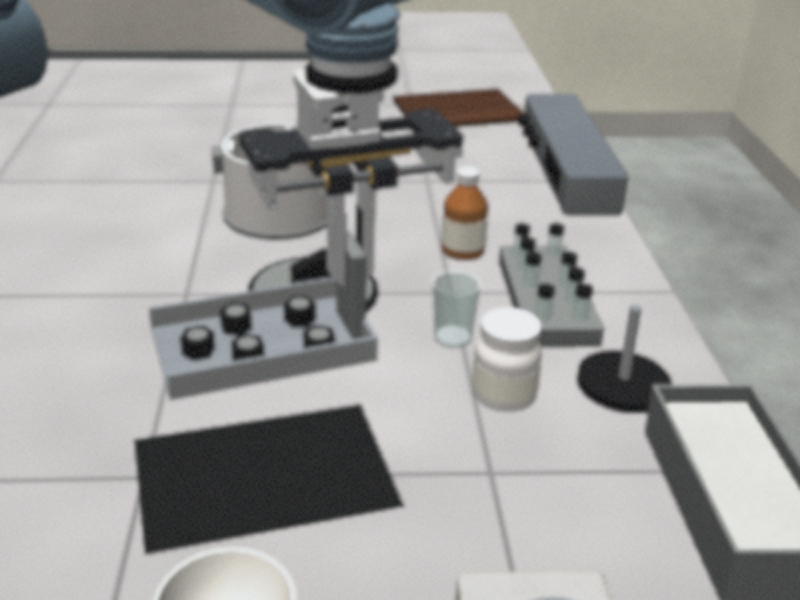

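View pics/w18.png

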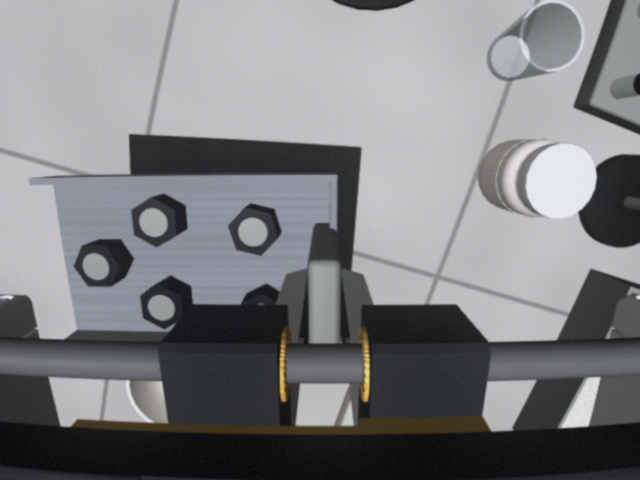

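The tray is held level with all five caps on it, and it hasn't slipped. A small 3° tilt will show me the sign of joint 4.

>>> move_arm(rot=[[0.9, 1.1, 0], [1.9, 2.3, 0], [1.9, 2.3, 0]], offset=[[0, 0, 0], [0, 0, 0], [0, 0, 0]], claw=[6, 6, 6])

```text
time: 26.8
eef_pos: [575.4, -262.3, 199.3]
tool_rot: [[0.958, 0.286, 0.029], [0.284, -0.958, 0.046], [0.041, -0.036, -0.999]]
force: [-0.1, -0.1, -4.7]
grip_width: 13.9
```

```bash
python3 - <<'E'
from h import *
show(); print(telemetry.get_state()['joint_positions'].round(4), telemetry.get_state()['tool_rot'][:,2])
E
```

```text
t 26.8 p [ 575.4 -262.3  199.3] yaw 0.288 tilt 3.14 q [-0.63  0.21  1.62  0.06  1.32 -0.93] F [-0.1 -0.1 -4.7] w 13.9
[-0.6314  0.2059  1.6162  0.0563  1.3236 -0.9344] [ 0.02924931  0.04624338 -0.99850189]
```

```bash
cat > ik.py <<'E'
import numpy as np
from scipy.spatial.transform import Rotation as Ro
L1,L2=367.,552.
def ik(p,R,L3=267.):
    d1=L3-22; W=p-L3*R[:,2]; r=np.hypot(W[0],W[1]); q1=np.arctan2(W[1],W[0])-np.arcsin(113/r)
    h=np.sqrt(r*r-113**2); v=W[2]-d1; d=np.hypot(h,v); c=(d*d-L1*L1-L2*L2)/(2*L1*L2)
    if abs(c)>1: return None
    q3=np.arccos(c); q2=np.arctan2(h,v)-np.arctan2(L2*np.sin(q3),L1+L2*np.cos(q3))
    A=Ro.from_euler('ZY',[q1,q2+q3]).as_matrix(); M=A.T@R
    q5=np.arccos(np.clip(M[2,2],-1,1)); q4=np.arctan2(M[1,2],M[0,2]); q6=np.arctan2(M[2,1],-M[2,0])-np.pi
    q4=(q4+.95)%(2*np.pi)-.95
    return np.array([q1,q2,q3,q4,q5,(q6+np.pi)%(2*np.pi)-np.pi])
def tool(yaw,a):
    # level tool down with x at yaw; tilt a so tool z tilts toward +x
    c,s=np.cos(yaw),np.sin(yaw); ux=np.array([c,s,0]); uz=np.array([0,0,1.])
    tx=ux*np.cos(a)+uz*np.sin(a); tz=-(-ux*np.sin(a)+uz*np.cos(a)); ty=np.cross(tz,tx); return np.c_[tx,ty,tz]
def pour(lip,yaw,a):
    R=tool(yaw,a); return lip+173*R[:,0]-48.5*R[:,2], R
if __name__=='__main__':
    from h import *
    s=telemetry.get_state(); 
    for L3 in (220,267,310): print(L3,ik(s['eef_pos'],s['tool_rot'],L3).round(3))
    print(s['joint_positions'].round(3))
    D=np.array([488.3,267.8,0])
    for yd in (17,40,60,77,90,110):
      for L3 in (230,300):
        y=np.radians(yd); lip=D+20*np.array([np.cos(y),np.sin(y),0])+[0,0,124]
        for a in (0,30,45,60,70):
            p,R=pour(lip,y,np.radians(a)); print(yd,L3,a,p.round(),ik(p,R,L3).round(2) if ik(p,R,L3) is not None else None)
E
python3 ik.py
```

```text
220 [-0.627  0.235  1.584  0.056  1.326 -0.93 ]
267 [-0.631  0.235  1.585  0.056  1.326 -0.934]
310 [-0.635  0.234  1.586  0.056  1.326 -0.938]
[-0.631  0.206  1.616  0.056  1.324 -0.934]
17 230 0 [673. 324. 172.] [0.3  0.57 1.21 0.   1.36 0.  ]
17 230 30 [628. 310. 253.] [ 0.3   0.1   1.69 -0.    0.83  0.  ]
17 230 45 [592. 299. 281.] [ 0.3  -0.13  1.93 -0.    0.55  0.  ]
17 230 60 [550. 287. 298.] [ 0.3  -0.34  2.17 -0.    0.27  0.  ]
17 230 70 [520. 278. 303.] [ 0.3  -0.47  2.33 -0.01  0.07  0.01]
17 300 0 [673. 324. 172.] [0.3  0.57 1.21 0.   1.36 0.  ]
17 300 30 [628. 310. 253.] [ 0.3   0.01  1.8  -0.    0.8   0.  ]
17 300 45 [592. 299. 281.] [ 0.3  -0.26  2.08 -0.    0.53  0.  ]
17 300 60 [550. 287. 298.] [ 0.3  -0.52  2.36 -0.    0.25  0.  ]
17 300 70 [520. 278. 303.] [ 0.3  -0.69  2.54 -0.02  0.06  0.02]
40 230 0 [636. 392. 172.] [ 0.4   0.57  1.21  0.    1.36 -0.3 ]
40 230 30 [600. 361. 253.] [ 0.32  0.1   1.69  0.24  0.87 -0.49]
40 230 45 [571. 337. 281.] [ 0.25 -0.13  1.93  0.51  0.67 -0.74]
40 230 60 [538. 309. 298.] [ 0.17 -0.34  2.17  0.98  0.55 -1.19]
40 230 70 [514. 2
[... 2273 characters left out ...]
03.] [-0.19 -0.06  2.08  1.17  1.59 -2.05]
110 230 0 [422. 449. 172.] [ 0.63  0.22  1.66  0.    1.27 -1.29]
110 230 30 [439. 405. 253.] [ 0.35  0.03  1.76  0.53  1.37 -1.68]
110 230 45 [451. 369. 281.] [ 0.2   0.01  1.8   0.78  1.51 -1.85]
110 230 60 [466. 328. 298.] [ 0.05  0.04  1.83  0.98  1.67 -1.98]
110 230 70 [477. 299. 303.] [-0.03  0.08  1.84  1.1   1.78 -2.04]
110 300 0 [422. 449. 172.] [ 0.63  0.22  1.66  0.    1.27 -1.29]
110 300 30 [439. 405. 253.] [ 0.29  0.02  1.79  0.53  1.39 -1.74]
110 300 45 [451. 369. 281.] [ 0.11  0.02  1.83  0.76  1.54 -1.94]
110 300 60 [466. 328. 298.] [-0.05  0.09  1.84  0.94  1.71 -2.09]
110 300 70 [477. 299. 303.] [-0.14  0.17  1.84  1.03  1.83 -2.17]
```

```bash
cat >> h.py <<'E'
from scipy.spatial.transform import Slerp
PROF=[.02,.08,.19,.33,.5,.67,.81,.92,.98,1.]
def traj(p,R,prof=PROF):
    st=telemetry.get_state(); R0=st['tool_rot']; p0=st['eef_pos']; rv=Ro.from_matrix(R0.T@R).as_rotvec(degrees=True); off=R0.T@(np.array(p)-p0)
    print('rot',[ (rv*f).round(1).tolist() for f in prof]); print('offset',[(off*f).round(1).tolist() for f in prof]); print('claw 10x')
E
python3 - <<'E'
from h import *; from ik import tool
traj([572,-262,235],tool(np.radians(16.6),0),[.05,.2,.4,.6,.8,.95,1])
E
```

```text
rot [[-0.1, -0.1, -0.0], [-0.4, -0.5, -0.0], [-0.8, -0.9, -0.0], [-1.2, -1.4, -0.0], [-1.6, -1.9, -0.0], [-2.0, -2.2, -0.0], [-2.1, -2.4, -0.0]]
offset [[-0.1, -0.1, -1.8], [-0.3, -0.5, -7.2], [-0.7, -1.0, -14.3], [-1.0, -1.5, -21.5], [-1.3, -2.0, -28.6], [-1.6, -2.4, -34.0], [-1.7, -2.5, -35.8]]
claw 10x
```

>>> move_arm(rot=[[-0.1, -0.1, 0], [-0.4, -0.5, 0], [-0.8, -0.9, 0], [-1.2, -1.4, 0], [-1.6, -1.9, 0], [-2, -2.2, 0], [-2.1, -2.4, 0]], offset=[[0, 0, -2], [0, 0, -7], [-1, -1, -14], [-1, -1.5, -21], [-1, -2, -29], [-1.6, -2.4, -34], [-1.7, -2.5, -36]], claw=[6, 6, 6, 6, 6, 6, 6])

```text
time: 27.5
eef_pos: [572.4, -262.0, 236.5]
tool_rot: [[0.958, 0.285, 0.001], [0.285, -0.958, -0.002], [0.0, 0.002, -1.0]]
force: [0.9, 1.0, -4.4]
grip_width: 13.8
```

```bash
python3 - <<'E'
from h import *; from ik import tool
show(); traj([555,-30,235],tool(np.radians(40),0))
E
```

```text
t 27.5 p [ 572.4 -262.   236.5] yaw 0.289 tilt 0.13 q [-0.61  0.17  1.58 -0.    1.38 -0.9 ] F [ 0.9  1.  -4.4] w 13.8
rot [[0.0, 0.0, -0.5], [0.0, 0.0, -1.9], [0.0, 0.0, -4.4], [0.0, 0.0, -7.7], [0.1, 0.0, -11.7], [0.1, 0.0, -15.7], [0.1, 0.0, -19.0], [0.1, 0.0, -21.5], [0.1, 0.0, -22.9], [0.1, 0.0, -23.4]]
offset [[1.0, -4.5, 0.0], [4.0, -18.2, 0.1], [9.4, -43.2, 0.2], [16.4, -75.0, 0.3], [24.8, -113.7, 0.5], [33.2, -152.3, 0.7], [40.1, -184.2, 0.8], [45.6, -209.2, 0.9], [48.6, -222.8, 1.0], [49.6, -227.4, 1.0]]
claw 10x
```

>>> move_arm(rot=[[0, 0, -0.5], [0, 0, -1.9], [0, 0, -4.4], [0, 0, -7.7], [0.1, 0, -11.7], [0.1, 0, -15.7], [0.1, 0, -19], [0.1, 0, -21.5], [0.1, 0, -22.9], [0.1, 0, -23.4]], offset=[[1, -4.5, 0], [4, -18, 0], [9.4, -43, 0], [16.4, -75, 0], [24.8, -113.7, 0.5], [33.2, -152.3, 0.7], [40, -184, 1], [45.6, -209, 1], [48.6, -222.8, 1], [49.6, -227.4, 1]], claw=[6, 6, 6, 6, 6, 6, 6, 6, 6, 6])

```text
time: 28.5
eef_pos: [554.5, -28.4, 234.8]
tool_rot: [[0.764, 0.645, -0.0], [0.645, -0.764, -0.0], [-0.001, 0.0, -1.0]]
force: [0.2, -0.3, -3.6]
grip_width: 13.9
```

```bash
python3 - <<'E'
from h import *; from ik import tool
show(); traj([530,215,235],tool(np.radians(63),0))
E
```

```text
t 28.5 p [554.5 -28.4 234.8] yaw 0.701 tilt 0.04 q [-0.26 -0.    1.77 -0.    1.37 -0.96] F [ 0.2 -0.3 -3.6] w 13.9
rot [[-0.0, 0.0, -0.5], [-0.0, 0.0, -1.8], [-0.0, 0.0, -4.3], [-0.0, 0.0, -7.5], [-0.0, 0.0, -11.4], [-0.0, 0.0, -15.3], [-0.0, 0.0, -18.5], [-0.0, 0.0, -21.0], [-0.0, 0.0, -22.4], [-0.0, 0.0, -22.9]]
offset [[2.8, -4.0, -0.0], [11.1, -16.1, -0.0], [26.3, -38.4, -0.1], [45.6, -66.6, -0.1], [69.1, -100.9, -0.2], [92.6, -135.2, -0.2], [111.9, -163.5, -0.3], [127.1, -185.7, -0.3], [135.4, -197.8, -0.3], [138.2, -201.9, -0.3]]
claw 10x
```

>>> move_arm(rot=[[0, 0, -0.5], [0, 0, -1.8], [0, 0, -4.3], [0, 0, -7.5], [0, 0, -11.4], [0, 0, -15.3], [0, 0, -18.5], [0, 0, -21], [0, 0, -22.4], [0, 0, -22.9]], offset=[[2.8, -4, 0], [11, -16, 0], [26.3, -38.4, 0], [45.6, -66.6, 0], [69, -101, 0], [92.6, -135, 0], [112, -163.5, 0], [127, -185.7, 0], [135.4, -197.8, 0], [138.2, -201.9, 0]], claw=[6, 6, 6, 6, 6, 6, 6, 6, 6, 6])

```text
time: 29.5
eef_pos: [529.9, 216.0, 234.6]
tool_rot: [[0.452, 0.892, -0.001], [0.892, -0.452, -0.001], [-0.001, -0.0, -1.0]]
force: [-1.0, -0.2, -4.1]
grip_width: 13.4
```

```bash
python3 - <<'E'
from h import *; from ik import tool,pour
show(); y=np.radians(85); D=np.array([488.3,267.8,0])
p,R=pour(D+20*np.array([np.cos(y),np.sin(y),0])+[0,0,128],y,0); print(p)
traj(p+[0,0,30],R)
E
```

```text
t 29.5 p [529.9 216.  234.6] yaw 1.102 tilt 0.05 q [ 0.19  0.04  1.73 -0.    1.37 -0.91] F [-1.  -0.2 -4.1] w 13.4
[505.12105835 460.06557673 176.5       ]
rot [[-0.0, 0.0, -0.4], [-0.0, 0.0, -1.7], [-0.0, 0.0, -4.2], [-0.0, 0.0, -7.2], [-0.0, 0.0, -10.9], [-0.0, 0.0, -14.6], [-0.0, 0.0, -17.7], [-0.0, 0.0, -20.1], [-0.0, 0.0, -21.4], [-0.0, 0.0, -21.9]]
offset [[4.1, -2.6, 0.6], [16.5, -10.6, 2.2], [39.3, -25.1, 5.3], [68.2, -43.7, 9.2], [103.3, -66.2, 14.0], [138.4, -88.6, 18.7], [167.4, -107.2, 22.6], [190.1, -121.7, 25.7], [202.5, -129.7, 27.4], [206.6, -132.3, 27.9]]
claw 10x
```

>>> move_arm(rot=[[0, 0, -0.4], [0, 0, -1.7], [0, 0, -4.2], [0, 0, -7.2], [0, 0, -10.9], [0, 0, -14.6], [0, 0, -17.7], [0, 0, -20.1], [0, 0, -21.4], [0, 0, -21.9]], offset=[[4, -2.6, 0.6], [16.5, -10.6, 2], [39.3, -25, 5], [68.2, -43.7, 9], [103.3, -66, 14], [138.4, -88.6, 18.7], [167.4, -107, 22.6], [190, -121.7, 25.7], [202.5, -129.7, 27.4], [206.6, -132.3, 28]], claw=[6, 6, 6, 6, 6, 6, 6, 6, 6, 6])

```text
time: 30.5
eef_pos: [504.9, 460.9, 205.8]
tool_rot: [[0.085, 0.996, -0.001], [0.996, -0.085, -0.001], [-0.001, -0.001, -1.0]]
force: [0.2, 0.6, -4.6]
grip_width: 13.9
```

```bash
python3 - <<'E'
from h import *; from ik import tool,pour
show(); cap('wrist','w20'); cap('scene','s3'); cap('side','d4'); show()
ci,im=load('s3'); cv2.imwrite('pics/s3z.png',cv2.resize(im[150:350,300:567],(800,600),interpolation=cv2.INTER_CUBIC))
ci,im=load('d4'); cv2.imwrite('pics/d4z.png',cv2.resize(im[60:300,160:480],(800,600),interpolation=cv2.INTER_CUBIC))
y=np.radians(85); D=np.array([488.3,267.8,0])
p,R=pour(D+20*np.array([np.cos(y),np.sin(y),0])+[0,0,128],y,0); plan(p,R)
E
```

```text
t 30.5 p [504.9 460.9 205.8] yaw 1.486 tilt 0.1 q [ 0.57  0.32  1.46 -0.    1.36 -0.91] F [ 0.2  0.6 -4.6] w 13.9
t 30.65 p [505.5 459.2 206.4] yaw 1.483 tilt 0.09 q [ 0.57  0.32  1.46 -0.    1.36 -0.91] F [ 0.6 -0.3 -4.8] w 13.4
off [0.9, -0.5, 29.9] rot [-0.03, 0.08, -0.02] rows>= 0.6
```

View pics/s3z.png

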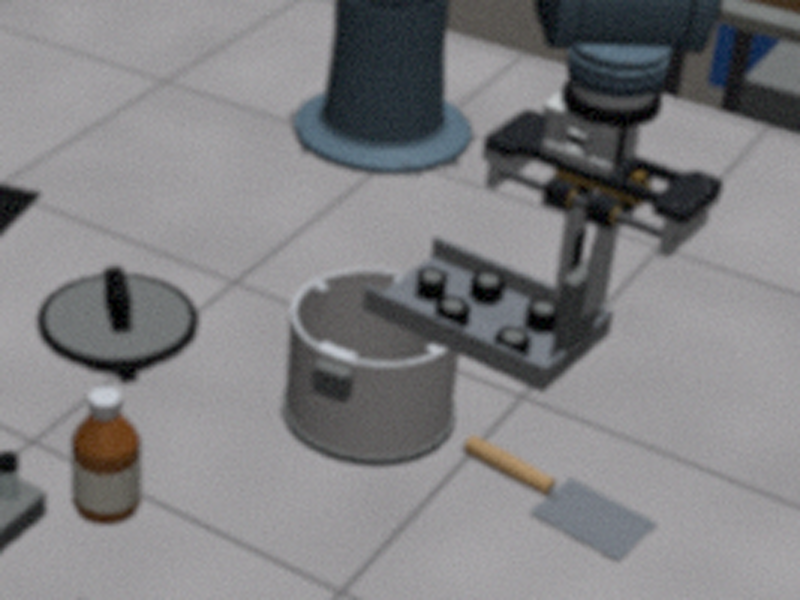

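View pics/w20.png

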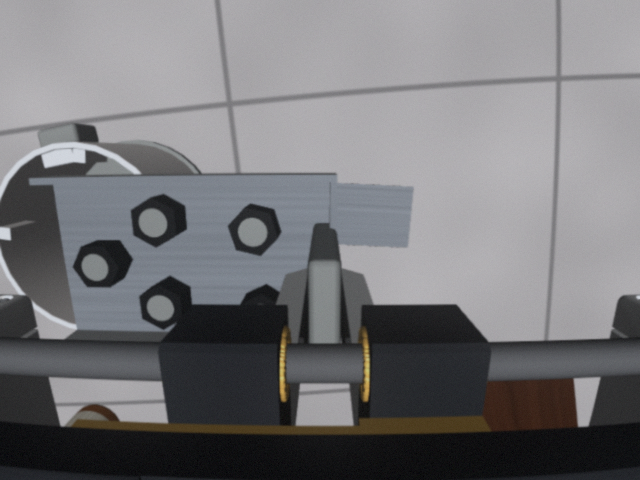

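View pics/d4z.png

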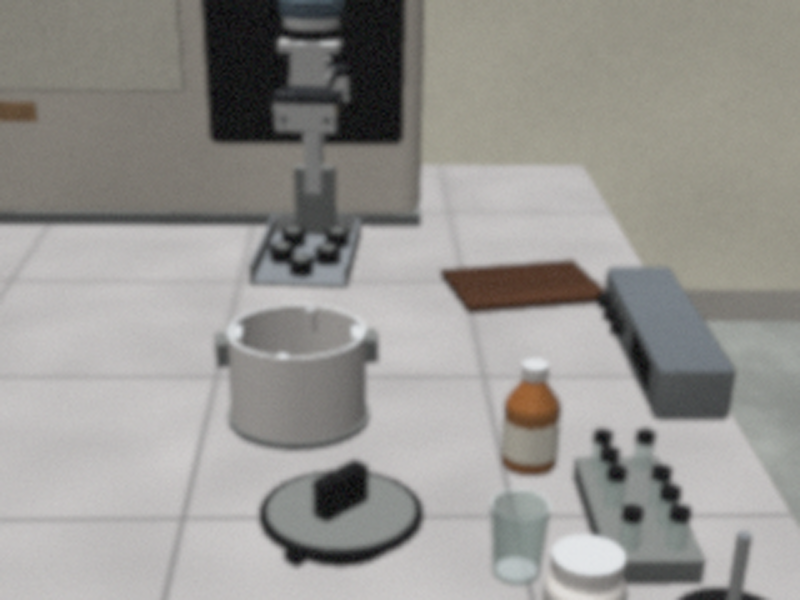

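The tray is level over the drum with all five caps on it. I'll lower it and tip about the lip in computed increments.

```bash
cat > pr.py <<'E'
from h import *; from ik import tool,pour
def rows(angs,lipz,adv=20.,yd=85):
    st=telemetry.get_state(); R0=st['tool_rot']; p0=st['eef_pos']; y=np.radians(yd); D=np.array([488.3,267.8,0])
    rot=[];off=[]
    for a,z in zip(angs,lipz):
        p,R=pour(D+adv*np.array([np.cos(y),np.sin(y),0])+[0,0,z],y,np.radians(a))
        rot.append(Ro.from_matrix(R0.T@R).as_rotvec(degrees=True).round(1).tolist()); off.append((R0.T@(p-p0)).round(0).tolist())
    print(rot); print(off)
E
python3 -c "
from pr import *
rows([0,0,0.5,2,4,6,8,10,12,14],[155,145,136,130,127,126,126,126,126,126])"
```

```text
[[-0.0, 0.1, -0.0], [-0.0, 0.1, -0.0], [-0.0, 0.6, -0.0], [-0.0, 2.1, -0.0], [-0.0, 4.1, -0.0], [-0.0, 6.1, -0.0], [-0.0, 8.1, -0.0], [-0.0, 10.1, -0.0], [-0.0, 12.1, -0.0], [-0.0, 14.1, -0.0]]
[[1.0, -0.0, 3.0], [1.0, -0.0, 13.0], [0.0, -0.0, 20.0], [-1.0, -0.0, 22.0], [-3.0, -0.0, 19.0], [-5.0, -0.0, 14.0], [-8.0, -0.0, 8.0], [-10.0, -0.0, 3.0], [-13.0, -0.0, -3.0], [-16.0, -0.0, -9.0]]
```

>>> move_arm(rot=[[0, 0, 0], [0, 0, 0], [0, 0.6, 0], [0, 2, 0], [0, 4, 0], [0, 6, 0], [0, 8, 0], [0, 10, 0], [0, 12, 0], [0, 14, 0]], offset=[[1, 0, 3], [1, 0, 13], [0, 0, 20], [-1, 0, 22], [-3, 0, 19], [-5, 0, 14], [-8, 0, 8], [-10, 0, 3], [-13, 0, -3], [-16, 0, -9]], claw=[6, 6, 6, 6, 6, 6, 6, 6, 6, 6])

```text
time: 31.65
eef_pos: [504.3, 442.6, 216.4]
tool_rot: [[0.085, 0.996, 0.022], [0.966, -0.088, 0.242], [0.243, 0.001, -0.97]]
force: [0.2, 0.1, -4.2]
grip_width: 13.3
```

```bash
python3 -c "
from pr import *
show()
rows([16,19,22.5,26,30,34,38,42,46,50],[126]*10)"
```

```text
t 31.65 p [504.3 442.6 216.4] yaw 1.483 tilt 14.06 q [ 0.46  0.18  1.63  0.22  1.21 -1.09] F [ 0.2  0.1 -4.2] w 13.3
[[0.0, 1.9, -0.0], [0.0, 4.9, -0.0], [0.0, 8.4, -0.0], [0.0, 11.9, -0.0], [0.0, 15.9, -0.0], [0.0, 19.9, -0.0], [0.0, 23.9, -0.0], [0.0, 27.9, -0.0], [0.0, 31.9, -0.0], [0.0, 35.9, -0.0]]
[[-2.0, -1.0, -4.0], [-5.0, -1.0, -13.0], [-9.0, -1.0, -23.0], [-14.0, -1.0, -33.0], [-20.0, -1.0, -44.0], [-27.0, -1.0, -55.0], [-34.0, -1.0, -65.0], [-43.0, -1.0, -74.0], [-52.0, -1.0, -83.0], [-61.0, -1.0, -91.0]]
```

>>> move_arm(rot=[[0, 2, 0], [0, 5, 0], [0, 8.5, 0], [0, 12, 0], [0, 16, 0], [0, 20, 0], [0, 24, 0], [0, 28, 0], [0, 32, 0], [0, 36, 0]], offset=[[-2, -1, -4], [-5, -1, -13], [-9, -1, -23], [-14, -1, -33], [-20, -1, -44], [-27, -1, -55], [-34, -1, -65], [-43, -1, -74], [-52, -1, -83], [-61, -1, -91]], claw=[6, 6, 6, 6, 6, 6, 6, 6, 6, 6])

```text
time: 32.65
eef_pos: [496.3, 360.4, 291.0]
tool_rot: [[0.053, 0.996, 0.071], [0.638, -0.088, 0.765], [0.768, 0.005, -0.64]]
force: [0.3, -0.8, -4.3]
grip_width: 13.7
```

```bash
python3 -c "
from pr import *
show(); cap('scene','s4'); cap('wrist','w21')
ci,im=load('s4'); cv2.imwrite('pics/s4z.png',cv2.resize(im[150:350,300:567],(800,600),interpolation=cv2.INTER_CUBIC))
rows([52,55,58,60,62,62],[126]*6)"
```

```text
t 32.65 p [496.3 360.4 291. ] yaw 1.488 tilt 50.17 q [ 0.07 -0.1   1.95  0.92  1.27 -1.69] F [ 0.3 -0.8 -4.3] w 13.7
[[0.2, 2.0, -0.1], [0.2, 5.0, -0.1], [0.2, 8.0, -0.1], [0.2, 10.0, -0.1], [0.2, 12.0, -0.1], [0.2, 12.0, -0.1]]
[[-0.0, -0.0, -5.0], [-3.0, -0.0, -13.0], [-7.0, -0.0, -22.0], [-9.0, -0.0, -28.0], [-12.0, 0.0, -33.0], [-12.0, 0.0, -33.0]]
```

View pics/s4z.png

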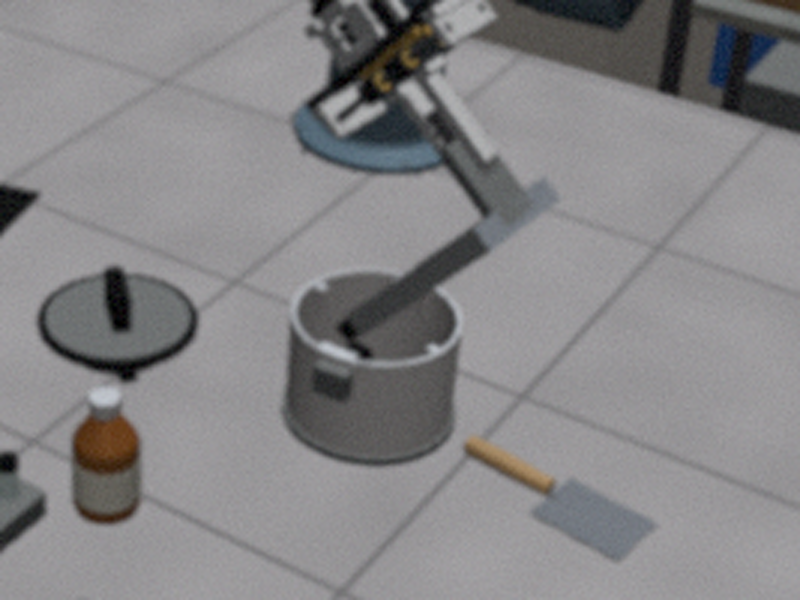

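View pics/w21.png

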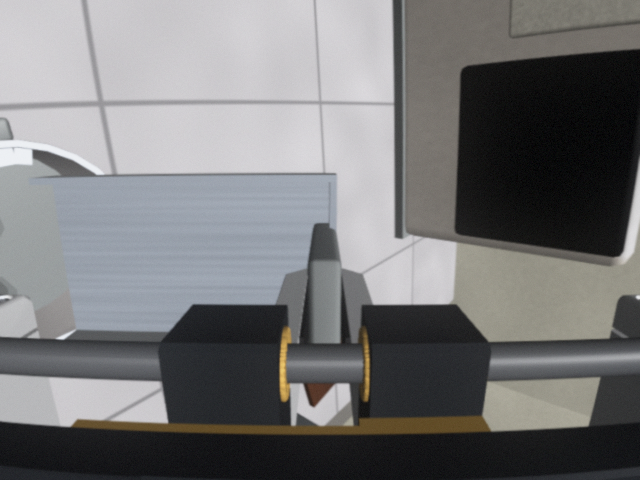

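The visible tray floor is empty and caps are dropping into the drum, at (350,335) in the zoomed scene view. I'll tilt a bit further and hold so they all clear.

>>> move_arm(rot=[[0, 2, 0], [0, 5, 0], [0, 8, 0], [0, 10, 0], [0, 12, 0], [0, 12, 0], [0, 12, 0]], offset=[[0, 0, -5], [-3, 0, -13], [-7, 0, -22], [-9, 0, -28], [-12, 0, -33], [-12, 0, -33], [-12, 0, -33]], claw=[6, 6, 6, 6, 6, 6, 6])

```text
time: 33.45
eef_pos: [493.6, 326.5, 301.6]
tool_rot: [[0.041, 0.996, 0.082], [0.47, -0.091, 0.878], [0.882, 0.003, -0.471]]
force: [1.2, 0.5, -2.8]
grip_width: 13.7
```

```bash
python3 -c "
from pr import *
show(); cap('scene','s5'); cap('wrist','w22'); cap('side','d5')
ci,im=load('s5'); a=cv2.resize(im[180:320,360:500],(400,400),interpolation=cv2.INTER_CUBIC)
ci,im=load('d5'); b=cv2.resize(im[130:270,210:350],(400,400),interpolation=cv2.INTER_CUBIC)
cv2.imwrite('pics/sd5.png',np.hstack([a,b]))
rows([60,55,48,41,34,28,20,13,6,0],[128,133,138,143,148,153,158,163,168,170])"
```

```text
t 33.45 p [493.6 326.5 301.6] yaw 1.484 tilt 61.87 q [-0.07 -0.11  2.03  1.11  1.39 -1.87] F [ 1.2  0.5 -2.8] w 13.7
[[0.3, -1.9, 0.0], [0.3, -6.9, 0.0], [0.3, -13.9, 0.0], [0.3, -20.9, 0.0], [0.3, -27.9, -0.0], [0.3, -33.9, -0.0], [0.3, -41.9, -0.0], [0.3, -48.9, -0.1], [0.3, -55.9, -0.1], [0.2, -61.9, -0.1]]
[[3.0, -0.0, 5.0], [10.0, -0.0, 18.0], [17.0, -0.0, 37.0], [20.0, -0.0, 57.0], [21.0, -0.0, 76.0], [21.0, -0.0, 92.0], [16.0, -0.0, 113.0], [9.0, -1.0, 129.0], [1.0, -1.0, 144.0], [-11.0, -1.0, 157.0]]
```

View pics/sd5.png

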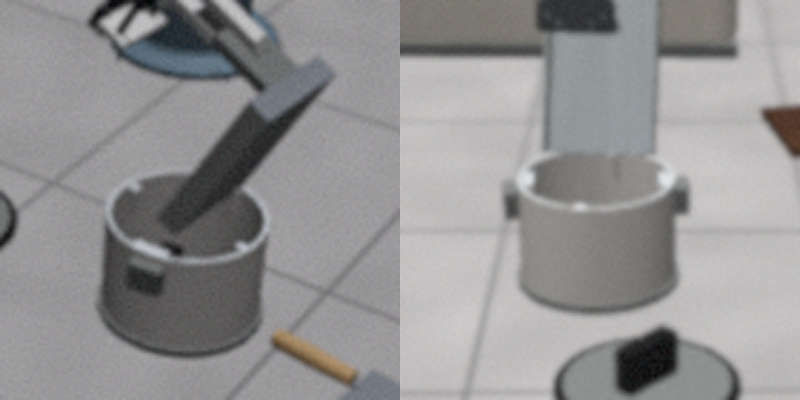

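View pics/w22.png

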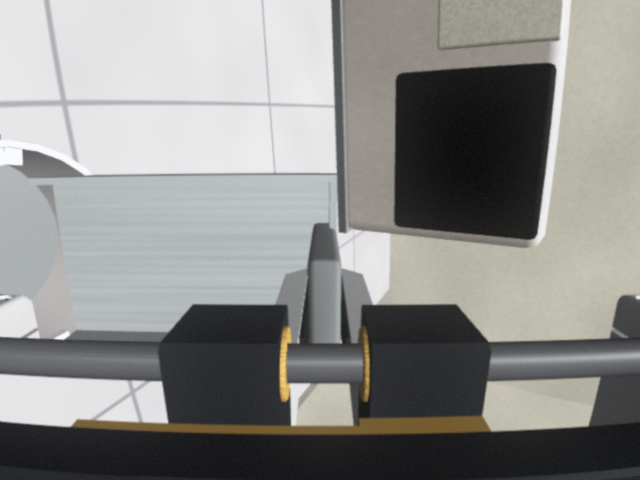

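The tray is empty in both views, and a cap shows inside the drum. I'll level and raise the tray.

>>> move_arm(rot=[[0, -2, 0], [0, -7, 0], [0, -14, 0], [0, -21, 0], [0, -28, 0], [0, -34, 0], [0, -42, 0], [0, -49, 0], [0, -56, 0], [0, -62, 0]], offset=[[3, 0, 5], [10, 0, 18], [17, 0, 37], [20, 0, 57], [21, 0, 76], [21, 0, 92], [16, 0, 113], [9, -1, 129], [1, -1, 144], [-11, -1, 157]], claw=[6, 6, 6, 6, 6, 6, 6, 6, 6, 6])

```text
time: 34.6
eef_pos: [504.5, 462.4, 219.3]
tool_rot: [[0.089, 0.996, 0.004], [0.996, -0.089, -0.003], [-0.002, 0.004, -1.0]]
force: [1.1, -0.2, -3.7]
grip_width: 13.4
```

```bash
python3 -c "
from pr import *
show(); cap('wrist','w23')
traj([540,215,240],tool(np.radians(60),0))"
```

```text
t 34.6 p [504.5 462.4 219.3] yaw 1.481 tilt 0.27 q [ 0.58  0.31  1.45 -0.    1.38 -0.9 ] F [ 1.1 -0.2 -3.7] w 13.4
rot [[0.0, 0.0, 0.5], [0.0, 0.0, 2.0], [0.0, 0.1, 4.7], [0.0, 0.1, 8.2], [0.0, 0.2, 12.5], [0.0, 0.3, 16.7], [0.0, 0.3, 20.2], [0.0, 0.4, 23.0], [0.0, 0.4, 24.5], [0.0, 0.4, 25.0]]
offset [[-4.9, 1.2, -0.5], [-19.6, 4.7, -1.9], [-46.5, 11.2, -4.6], [-80.7, 19.5, -7.9], [-122.3, 29.5, -12.0], [-163.9, 39.5, -16.1], [-198.2, 47.8, -19.4], [-225.1, 54.2, -22.1], [-239.7, 57.8, -23.5], [-244.6, 59.0, -24.0]]
claw 10x
```

View pics/w23.png

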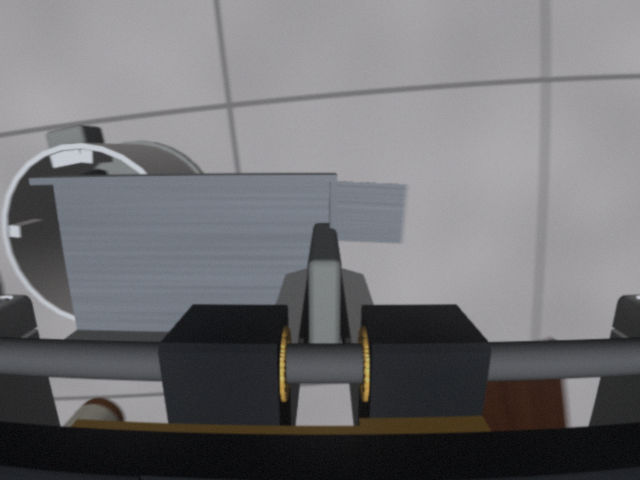

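The tray is empty and level again. Carrying it back to the mat.

>>> move_arm(rot=[[0, 0, 0.5], [0, 0, 2], [0, 0.1, 4.7], [0, 0.1, 8.2], [0, 0.2, 12.5], [0, 0.3, 16.7], [0, 0.3, 20.2], [0, 0.4, 23], [0, 0.4, 24.5], [0, 0.4, 25]], offset=[[-5, 1, 0], [-19.6, 4.7, -2], [-46.5, 11, -4.6], [-80.7, 19.5, -8], [-122.3, 29.5, -12], [-164, 39.5, -16], [-198, 47.8, -19.4], [-225, 54, -22], [-239.7, 57.8, -23.5], [-244.6, 59, -24]], claw=[6, 6, 6, 6, 6, 6, 6, 6, 6, 6])

```text
time: 35.65
eef_pos: [540.5, 212.8, 241.4]
tool_rot: [[0.504, 0.864, 0.003], [0.864, -0.504, 0.001], [0.002, 0.002, -1.0]]
force: [-1.1, 0.7, -4.1]
grip_width: 13.9
```

```bash
python3 -c "
from pr import *
show(); traj([565,-30,240],tool(np.radians(37),0))"
```

```text
t 35.65 p [540.5 212.8 241.4] yaw 1.043 tilt 0.16 q [ 0.18  0.05  1.7   0.    1.38 -0.86] F [-1.1  0.7 -4.1] w 13.9
rot [[0.0, -0.0, 0.5], [0.0, -0.0, 1.8], [0.0, -0.0, 4.3], [0.0, -0.0, 7.5], [0.0, -0.1, 11.4], [0.1, -0.1, 15.2], [0.1, -0.1, 18.4], [0.1, -0.1, 20.9], [0.1, -0.1, 22.3], [0.1, -0.1, 22.8]]
offset [[-3.9, 2.9, 0.0], [-15.8, 11.5, 0.1], [-37.5, 27.3, 0.3], [-65.2, 47.3, 0.4], [-98.7, 71.7, 0.7], [-132.3, 96.1, 0.9], [-159.9, 116.2, 1.1], [-181.7, 132.0, 1.2], [-193.5, 140.6, 1.3], [-197.4, 143.5, 1.3]]
claw 10x
```

>>> move_arm(rot=[[0, 0, 0.5], [0, 0, 1.8], [0, 0, 4.3], [0, 0, 7.5], [0, 0, 11.4], [0, 0, 15.2], [0, 0, 18.4], [0, 0, 20.9], [0, 0, 22.3], [0, 0, 22.8]], offset=[[-4, 3, 0], [-15.8, 11.5, 0], [-37.5, 27.3, 0], [-65, 47, 0], [-98.7, 71.7, 1], [-132, 96, 1], [-160, 116, 1], [-181.7, 132, 1], [-193.5, 140.6, 1], [-197.4, 143.5, 1]], claw=[6, 6, 6, 6, 6, 6, 6, 6, 6, 6])

```text
time: 36.65
eef_pos: [565.1, -30.9, 240.2]
tool_rot: [[0.8, 0.6, 0.002], [0.6, -0.8, 0.001], [0.002, 0.001, -1.0]]
force: [-0.0, 1.1, -3.6]
grip_width: 13.5
```

```bash
python3 -c "
from pr import *
show(); M=[495,-284,np.radians(13.04)]; p=tw(83,0,M); print(p); traj([*p,200],tool(M[2],0))"
```

```text
t 36.65 p [565.1 -30.9 240.2] yaw 0.643 tilt 0.15 q [-0.26  0.02  1.74  0.    1.38 -0.9 ] F [-0.   1.1 -3.6] w 13.5
(np.float64(575.8596608966841), np.float64(-265.2726072377052))
rot [[0.0, -0.0, 0.5], [0.0, -0.0, 1.9], [0.0, -0.0, 4.5], [0.0, -0.0, 7.9], [0.0, -0.1, 11.9], [0.0, -0.1, 16.0], [0.0, -0.1, 19.3], [0.0, -0.1, 21.9], [0.0, -0.1, 23.3], [0.0, -0.1, 23.8]]
offset [[-2.6, 3.9, 0.8], [-10.6, 15.5, 3.2], [-25.1, 36.8, 7.6], [-43.6, 64.0, 13.2], [-66.1, 97.0, 20.0], [-88.5, 129.9, 26.8], [-107.0, 157.1, 32.4], [-121.5, 178.4, 36.8], [-129.5, 190.1, 39.2], [-132.1, 193.9, 40.0]]
claw 10x
```

>>> move_arm(rot=[[0, 0, 0.5], [0, 0, 1.9], [0, 0, 4.5], [0, 0, 7.9], [0, 0, 11.9], [0, 0, 16], [0, 0, 19.3], [0, 0, 21.9], [0, 0, 23.3], [0, 0, 23.8]], offset=[[-2.6, 4, 1], [-10.6, 15.5, 3], [-25, 36.8, 7.6], [-43.6, 64, 13], [-66, 97, 20], [-88.5, 130, 27], [-107, 157, 32], [-121.5, 178.4, 37], [-129.5, 190, 39], [-132.1, 193.9, 40]], claw=[6, 6, 6, 6, 6, 6, 6, 6, 6, 6])

```text
time: 37.65
eef_pos: [575.7, -266.0, 199.5]
tool_rot: [[0.974, 0.225, 0.002], [0.225, -0.974, 0.001], [0.002, -0.001, -1.0]]
force: [-1.5, 0.8, -3.7]
grip_width: 13.5
```

```bash
python3 -c "
from pr import *
show(); M=[495,-284,np.radians(13.04)]; p=tw(83,0,M); traj([*p,64],tool(M[2],0))"
```

```text
t 37.65 p [ 575.7 -266.   199.5] yaw 0.227 tilt 0.13 q [-0.61  0.21  1.61  0.    1.32 -0.84] F [-1.5  0.8 -3.7] w 13.5
rot [[-0.0, -0.0, -0.0], [-0.0, -0.0, -0.0], [-0.0, -0.0, -0.0], [-0.0, -0.0, -0.0], [-0.0, -0.1, -0.0], [-0.0, -0.1, -0.0], [-0.0, -0.1, -0.0], [-0.0, -0.1, -0.1], [-0.0, -0.1, -0.1], [-0.0, -0.1, -0.1]]
offset [[0.0, -0.0, 2.7], [0.0, -0.0, 10.8], [0.0, -0.1, 25.7], [0.0, -0.2, 44.7], [0.0, -0.3, 67.7], [0.1, -0.4, 90.8], [0.1, -0.5, 109.7], [0.1, -0.5, 124.6], [0.1, -0.6, 132.8], [0.1, -0.6, 135.5]]
claw 10x
```

>>> move_arm(rot=[[0, 0, 0], [0, 0, 0], [0, 0, 0], [0, 0, 0], [0, -0.1, 0], [0, -0.1, 0], [0, -0.1, 0], [0, -0.1, 0], [0, -0.1, 0], [0, -0.1, 0]], offset=[[0, 0, 3], [0, 0, 11], [0, 0, 26], [0, 0, 45], [0, 0, 68], [0, 0, 91], [0, 0, 110], [0, 0, 125], [0, -0.6, 132], [0, -0.6, 134]], claw=[6, 6, 6, 6, 6, 6, 6, 6, 6, 6])

```text
time: 38.65
eef_pos: [575.3, -264.5, 64.3]
tool_rot: [[0.974, 0.225, -0.001], [0.225, -0.974, 0.002], [-0.001, -0.002, -1.0]]
force: [-0.5, 0.1, -3.7]
grip_width: 13.7
```

```bash
python3 -c "
from pr import *
cap('wrist','w24'); show(); M=[495,-284,np.radians(13.04)]; p=tw(83,0,M); plan([*p,55.5],tool(M[2],0))
ci,im=load('w24'); print(proj(ci,rect(*M,[[117.5,77.5,3],[-117.5,77.5,3]])))"
```

```text
t 38.7 p [ 575.7 -264.9   65. ] yaw 0.227 tilt 0.07 q [-0.61  0.36  1.69  0.    1.09 -0.84] F [-0.1  0.1 -2.7] w 14.0
off [0.1, 0.4, 9.5] rot [-0.07, 0.0, -0.03] rows>= 0.2
[[380.00904547 137.16091972]
 [ 23.69049362 142.89893958]]
```

View pics/w24.png

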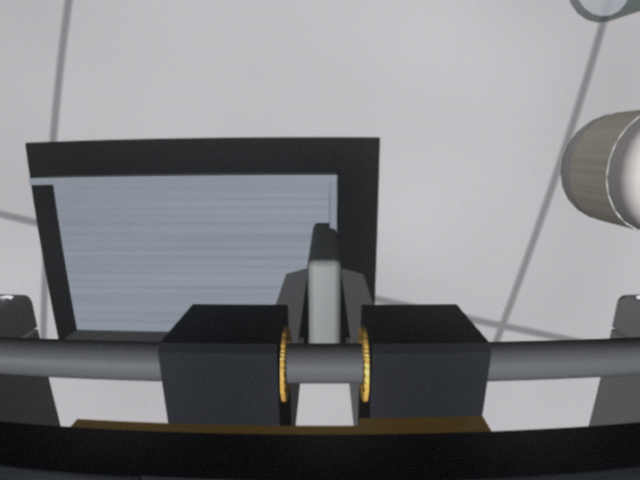

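The tray sits parallel to the mat, and the mat corners at (380,138) and (28,144) match the prediction to about 4 px. I'll lower it gently.

>>> move_arm(rot=[[0, 0, 0], [0, 0, 0], [0, 0, 0], [0, 0, 0], [0, 0, 0], [0, 0, 0]], offset=[[0, 0.4, 3], [0, 0.4, 6], [0, 0.4, 8.5], [0, 0.4, 10], [0, 0.4, 10.5], [0, 0.4, 10.5]], claw=[6, 6, 6, 6, 6, 6])

```text
time: 39.3
eef_pos: [576.0, -265.5, 55.5]
tool_rot: [[0.974, 0.225, -0.0], [0.225, -0.974, 0.001], [0.0, -0.001, -1.0]]
force: [-2.7, 1.8, 3.2]
grip_width: 13.5
```

>>> move_arm(rot=[[0, 0, 0], [0, 0, 0], [0, 0, 0], [0, 0, 0], [0, 0, 0], [0, 0, 0], [0, 0, 0], [0, 0, 0], [0, 0, 0], [0, 0, 0]], offset=[[0, 0, 0], [0, 0, 0], [0, 0, 0], [0, 0, 0], [0, 0, 0], [0, 0, -30], [0, 0, -70], [0, 0, -110], [0, 0, -135], [0, 0, -135]], claw=[25, 45, 50, 50, 50, 50, 50, 50, 50, 50])

```text
time: 40.3
eef_pos: [578.4, -267.1, 195.6]
tool_rot: [[0.974, 0.225, 0.007], [0.225, -0.974, -0.004], [0.006, 0.006, -1.0]]
force: [-0.1, -0.2, 0.2]
grip_width: 49.8
```

```bash
python3 -c "
from pr import *
show(); cap('wrist','w25'); cap('wrist','w25'); show()
ci,im=load('w25'); cv2.imwrite('pics/w25z.png',cv2.resize(im[125:305,115:375],(780,540),interpolation=cv2.INTER_CUBIC))
plan([540,-120,250],tool(np.radians(-44),0)); plan([540,10,190],tool(np.radians(-44),0))"
```

```text
t 40.3 p [ 578.4 -267.1  195.6] yaw 0.227 tilt 0.49 q [-0.61  0.22  1.61  0.    1.31 -0.84] F [-0.1 -0.2  0.2] w 49.8
t 40.4 p [ 575.9 -265.5  190.1] yaw 0.227 tilt 0.05 q [-0.61  0.22  1.61  0.    1.31 -0.84] F [-0.  -0.8 -0.6] w 49.8
off [-2.2, -149.9, -59.8] rot [-0.05, 0.02, 57.01] rows>= 6.6
off [27.0, -276.5, 0.3] rot [-0.05, 0.02, 57.01] rows>= 6.6
```

View pics/w25z.png

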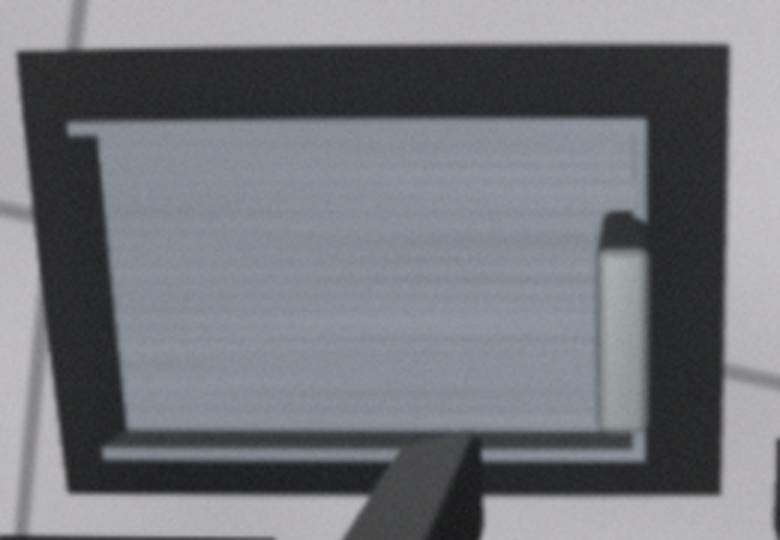

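```bash
python3 - <<'E'
from h import *
from scipy.optimize import least_squares
ci,im=load('w25')
uv=lambda p:(np.array(p)+0.5)/3-0.5+[115,125]
def fit(pts,uvs,x0):
    r=least_squares(lambda v:(proj(ci,rect(*v,pts))-uvs).ravel(),x0); print(r.x[:2].round(1),np.degrees(r.x[2]).round(2),'res',r.fun.round(1)); return r.x
fit([[117.5,77.5,3],[117.5,-77.5,3],[-117.5,-77.5,3],[-117.5,77.5,3]],np.array([uv(p) for p in [(728,46),(720,493),(68,492),(18,52)]]),[495,-285,.25])
pts=[[-90,55,27],[90,55,27],[-90,-55,27],[90,-55,27],[76,-25,93],[76,25,93],[90,25,93],[90,-25,93]]
u=np.array([uv(p) for p in [(68,124),(647,117),(103,460),(646,461),(598,430),(600,249),(648,249),(648,430)]])
fit(pts,u,[496,-286,.28])
E
```

```text
[ 494.6 -283.1] 13.0 res [ 1.2 -1.1  0.8  1.4 -0.8  1.1 -1.4 -0.7]
[ 494.6 -283.6] 13.13 res [-0.9 -0.5 -0.1 -0.1  0.   0.   0.1 -0.3 -0.1  1.7 -1.3 -1.1  1.2 -1.2
  1.   1.6]
```

The tray is centred on the mat within 1 mm and 0.2°. Next I'll look into the drum.

```bash
python3 -c "
from pr import *
traj([489,265,290],tool(np.radians(10),0),[.03,.1,.19,.28,.37,.46,.55,.64,.73,.82])"
```

```text
rot [[-0.0, -0.0, 0.1], [-0.0, -0.0, 0.3], [-0.0, -0.0, 0.6], [-0.0, -0.0, 0.8], [-0.0, -0.0, 1.1], [-0.0, -0.0, 1.4], [-0.0, -0.0, 1.7], [-0.0, -0.0, 1.9], [-0.0, -0.0, 2.2], [-0.0, -0.0, 2.5]]
offset [[1.0, -16.1, -3.0], [3.5, -53.7, -9.9], [6.6, -101.9, -18.9], [9.7, -150.2, -27.8], [12.9, -198.5, -36.8], [16.0, -246.8, -45.7], [19.1, -295.1, -54.7], [22.2, -343.4, -63.6], [25.4, -391.7, -72.6], [28.5, -440.0, -81.6]]
claw 10x
```

>>> move_arm(rot=[[0, 0, 0], [0, 0, 0.3], [0, 0, 0.6], [0, 0, 0.8], [0, 0, 1], [0, 0, 1.4], [0, 0, 1.7], [0, 0, 2], [0, 0, 2.2], [0, 0, 2.5]], offset=[[1, -16, -5], [3.5, -53.7, -20], [6.6, -102, -40], [9.7, -150, -50], [13, -198, -60], [16, -247, -70], [19, -295, -80], [22, -343, -90], [25, -392, -95], [28.5, -440, -95]], claw=[50, 50, 50, 50, 50, 50, 50, 50, 50, 50])

```text
time: 41.4
eef_pos: [502.9, 172.1, 284.7]
tool_rot: [[0.983, 0.183, -0.001], [0.183, -0.983, 0.001], [-0.001, -0.001, -1.0]]
force: [0.6, 0.2, 1.4]
grip_width: 50.2
```

```bash
python3 -c "
from pr import *
show(); plan([489,265,290],tool(np.radians(10),0))"
```

```text
t 41.4 p [502.9 172.1 284.7] yaw 0.184 tilt 0.09 q [ 0.12 -0.09  1.77  0.    1.46 -0.07] F [0.6 0.2 1.4] w 50.2
off [3.3, -93.9, -5.2] rot [-0.06, 0.06, 0.52] rows>= 1.9
```

>>> move_arm(rot=[[0, 0, 0], [0, 0, 0.5], [0, 0, 0.5], [0, 0, 0.5], [0, 0, 0.5]], offset=[[1, -40, 0], [3, -75, -3], [3.3, -94, -5], [3.3, -94, -5], [3.3, -94, -5]], claw=[50, 50, 50, 50, 50])

```text
time: 41.9
eef_pos: [487.9, 265.1, 288.3]
tool_rot: [[0.985, 0.175, -0.004], [0.175, -0.985, -0.0], [-0.004, -0.0, -1.0]]
force: [-0.0, 0.3, -0.3]
grip_width: 49.9
```

```bash
python3 -c "
from pr import *
cap('wrist','w26'); show()
ci,im=load('w26'); uv=proj(ci,[[488,268,60]])[0].astype(int); print(uv); x=max(0,uv[0]-100);y=max(0,uv[1]-100); cv2.imwrite('pics/w26z.png',cv2.convertScaleAbs(cv2.resize(im[y:y+200,x:x+200],(600,600),interpolation=cv2.INTER_CUBIC),alpha=1.6,beta=20))"
```

```text
t 41.95 p [488.3 264.5 288.6] yaw 0.175 tilt 0.19 q [ 0.29 -0.03  1.71  0.    1.47  0.12] F [0.3 1.  0.1] w 49.8
[325 211]
```

View pics/w26z.png

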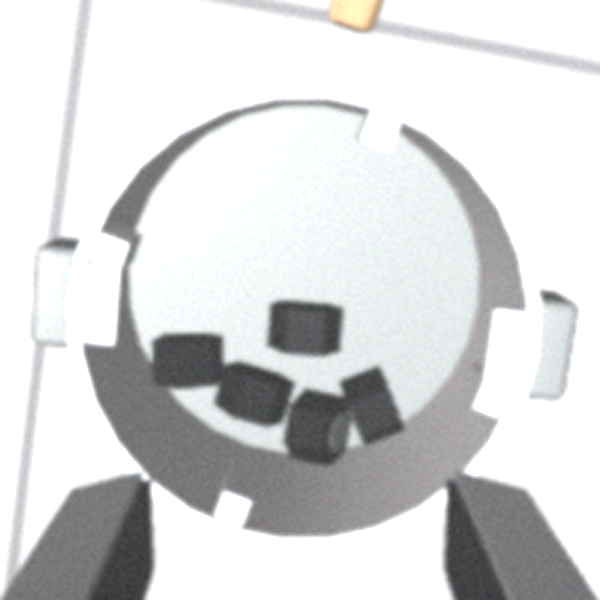

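All five caps are in the drum. Now the lid.

```bash
python3 -c "
from pr import *
traj([540,10,200],tool(np.radians(-44),0),[.05,.16,.3,.46,.62,.78,.9,.97,1,1])"
```

```text
rot [[0.0, 0.0, 2.7], [0.0, 0.0, 8.6], [0.0, 0.1, 16.2], [0.0, 0.1, 24.8], [0.0, 0.1, 33.5], [0.0, 0.1, 42.1], [0.1, 0.2, 48.6], [0.1, 0.2, 52.4], [0.1, 0.2, 54.0], [0.1, 0.2, 54.0]]
offset [[0.3, 13.0, 4.4], [1.1, 41.6, 14.1], [2.1, 77.9, 26.5], [3.2, 119.5, 40.7], [4.3, 161.0, 54.8], [5.4, 202.6, 69.0], [6.2, 233.7, 79.6], [6.7, 251.9, 85.8], [6.9, 259.7, 88.4], [6.9, 259.7, 88.4]]
claw 10x
```

>>> move_arm(rot=[[0, 0, 2.7], [0, 0, 8.6], [0, 0, 16], [0, 0, 24], [0, 0, 32], [0, 0, 40], [0, 0, 48], [0, 0.2, 52.4], [0, 0.2, 54], [0, 0.2, 54]], offset=[[0, 13, 4], [1, 41.6, 14], [2, 78, 26], [3, 119.5, 40], [4, 161, 55], [5.4, 202.6, 69], [6.2, 233.7, 80], [6.7, 252, 86], [6.9, 259.7, 88], [6.9, 259.7, 88]], claw=[60, 60, 60, 60, 60, 60, 60, 60, 60, 60])

```text
time: 42.95
eef_pos: [539.5, 8.4, 199.9]
tool_rot: [[0.717, -0.697, -0.001], [-0.697, -0.717, -0.001], [-0.0, 0.001, -1.0]]
force: [0.4, -0.3, -0.7]
grip_width: 59.9
```

```bash
python3 -c "
from pr import *
cap('wrist','w27'); cap('wrist','w27'); show()
ci,im=load('w27'); print(fitbar(ci,im,540,10,np.radians(46),z0=0,half=45)); print(proj(ci,[[540,10,51]]))"
```

```text
t 43.05 p [539.9  10.  200.7] yaw -0.767 tilt 0.05 q [-0.19 -0.01  1.84 -0.    1.31  0.58] F [ 0.4  0.4 -0.1] w 59.8
(np.float64(539.4267810061629), np.float64(10.58754794809349), np.float64(45.27289090819638), np.float64(0.11729706757331071))
[[324.30086495 227.25470688]]
```

View pics/w27.png

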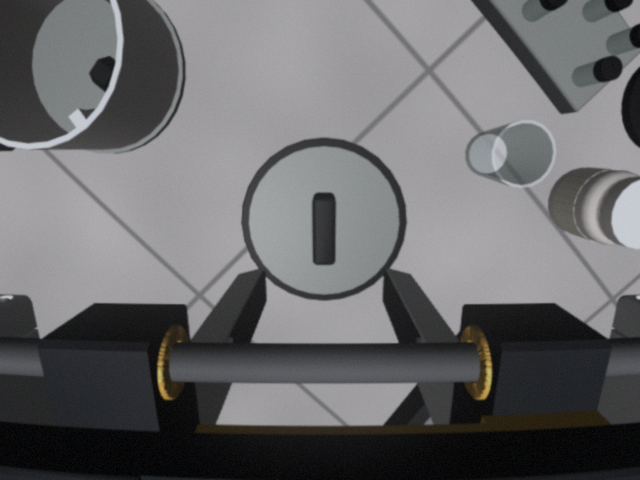

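The lid is where I left it, with the bar at (324,228). I'll grip it.

>>> move_arm(rot=[[0, 0, 0], [0, 0, 0], [0, 0, 0], [0, 0, 0], [0, 0, 0], [0, 0, 0], [0, 0, 0], [0, 0, 0], [0, 0, 0], [0, 0, 0]], offset=[[-0.5, 0, 30], [-0.5, 0, 70], [-0.5, 0, 110], [-0.5, 0, 140], [-0.5, 0, 155], [-0.5, 0, 160], [-0.5, 0, 160], [-0.5, 0, 160], [-0.5, 0, 160], [-0.5, 0, 160]], claw=[60, 60, 60, 60, 60, 60, 60, 40, 28, 15], newtons=50)

```text
time: 44.05
eef_pos: [540.5, 10.0, 41.9]
tool_rot: [[0.72, -0.694, 0.002], [-0.694, -0.72, -0.001], [0.003, -0.001, -1.0]]
force: [-0.6, -0.0, -0.1]
grip_width: 39.2
```

>>> move_arm(rot=[[0, 0, 0], [0, 0, 0], [0, 0, 0], [0, 0, 0]], offset=[[0, 0, 0], [0, 0, 0], [0, 0, 0], [0, 0, 0]], claw=[10, 10, 10, 10])

```text
time: 44.45
eef_pos: [540.6, 10.1, 42.3]
tool_rot: [[0.72, -0.694, 0.003], [-0.694, -0.72, -0.001], [0.003, -0.001, -1.0]]
force: [-0.5, -0.3, 3.7]
grip_width: 19.7
```

```bash
python3 -c "
from pr import *
show(); plan([540,10,240],tool(np.radians(-44),0))"
```

```text
t 44.45 p [540.6  10.1  42.3] yaw -0.768 tilt 0.16 q [-0.19  0.2   1.94 -0.    1.    0.58] F [-0.5 -0.3  3.7] w 19.7
off [0.1, 0.3, -197.7] rot [-0.06, -0.15, 0.02] rows>= 4.0
```

>>> move_arm(rot=[[0, 0, 0], [0, 0, 0], [0, 0, 0], [0, 0, 0], [0, 0, 0], [0, 0, 0], [0, 0, 0], [0, 0, 0]], offset=[[0, 0, -8], [0, 0, -30], [0, 0, -65], [0, 0, -105], [0, 0, -145], [0, 0, -178], [0, 0, -194], [0, 0, -198]], claw=[10, 10, 10, 10, 10, 10, 10, 10])

```text
time: 45.25
eef_pos: [540.8, 10.1, 241.9]
tool_rot: [[0.72, -0.694, 0.005], [-0.694, -0.72, -0.002], [0.005, -0.003, -1.0]]
force: [-0.4, 0.1, -3.0]
grip_width: 19.8
```

```bash
python3 -c "
from pr import *
show(); traj([488.2,267.7,235],tool(np.radians(-44),0))"
```

```text
t 45.25 p [540.8  10.1 241.9] yaw -0.768 tilt 0.32 q [-0.19 -0.05  1.8  -0.    1.38  0.58] F [-0.4  0.1 -3. ] w 19.8
rot [[-0.0, -0.0, 0.0], [-0.0, -0.0, 0.0], [-0.0, -0.1, 0.0], [-0.0, -0.1, 0.0], [-0.1, -0.1, 0.0], [-0.1, -0.2, 0.0], [-0.1, -0.2, 0.0], [-0.1, -0.3, 0.0], [-0.1, -0.3, 0.0], [-0.1, -0.3, 0.0]]
offset [[-4.3, -3.0, 0.1], [-17.3, -11.9, 0.5], [-41.2, -28.3, 1.2], [-71.5, -49.1, 2.0], [-108.4, -74.4, 3.1], [-145.2, -99.7, 4.1], [-175.5, -120.6, 5.0], [-199.4, -136.9, 5.7], [-212.4, -145.9, 6.1], [-216.7, -148.8, 6.2]]
claw 10x
```

>>> move_arm(rot=[[0, 0, 0], [0, 0, 0], [0, -0.1, 0], [0, -0.1, 0], [-0.1, -0.1, 0], [-0.1, -0.2, 0], [-0.1, -0.2, 0], [-0.1, -0.3, 0], [-0.1, -0.3, 0], [-0.1, -0.3, 0]], offset=[[-4, -3, 0], [-17, -12, 0], [-41, -28, 1], [-71.5, -49, 2], [-108.4, -74.4, 3], [-145.2, -99.7, 4], [-175.5, -120.6, 5], [-199.4, -137, 6], [-212.4, -146, 6], [-216.7, -148.8, 6]], claw=[10, 10, 10, 10, 10, 10, 10, 10, 10, 10])

```text
time: 46.25
eef_pos: [486.8, 269.1, 233.7]
tool_rot: [[0.721, -0.693, -0.002], [-0.693, -0.721, -0.0], [-0.001, 0.002, -1.0]]
force: [1.1, -1.5, -2.3]
grip_width: 19.8
```

```bash
python3 -c "
from pr import *
cap('wrist','w28'); show(); plan([488.2,267.7,155],tool(np.radians(-44),0))"
```

```text
t 46.3 p [487.2 268.7 234. ] yaw -0.766 tilt 0.09 q [0.3  0.   1.77 0.   1.37 1.07] F [-0.  -0.2 -2.5] w 19.6
off [1.6, -0.1, 79.0] rot [0.05, 0.07, 0.12] rows>= 1.6
```

View pics/w28.png

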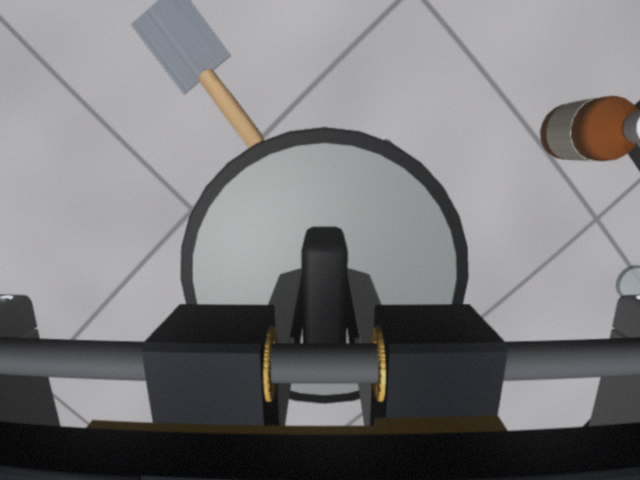

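>>> move_arm(rot=[[0, 0, 0], [0, 0, 0], [0, 0, 0], [0, 0, 0], [0, 0, 0], [0, 0, 0], [0, 0, 0]], offset=[[0.5, 0, 8], [1, 0, 25], [1.6, 0, 45], [1.6, 0, 62], [1.6, 0, 74], [1.6, 0, 79], [1.6, 0, 79]], claw=[10, 10, 10, 10, 10, 10, 10])

```text
time: 47.0
eef_pos: [488.0, 267.0, 154.3]
tool_rot: [[0.72, -0.694, -0.003], [-0.694, -0.72, -0.0], [-0.002, 0.002, -1.0]]
force: [0.2, -0.0, -2.9]
grip_width: 19.6
```

```bash
python3 -c "
from pr import *
show(); plan([488.2,267.7,131],tool(np.radians(-44),0))"
```

```text
t 47.0 p [488.  267.  154.3] yaw -0.767 tilt 0.16 q [0.3  0.08 1.84 0.   1.22 1.06] F [ 0.2 -0.  -2.9] w 19.6
off [-0.3, -0.7, 23.3] rot [0.13, 0.1, 0.07] rows>= 0.5
```

>>> move_arm(rot=[[0.1, 0.1, 0], [0.1, 0.1, 0], [0.1, 0.1, 0], [0.1, 0.1, 0], [0.1, 0.1, 0], [0.1, 0.1, 0], [0.1, 0.1, 0]], offset=[[-0.2, -0.5, 4], [-0.3, -0.7, 9], [-0.3, -0.7, 14], [-0.3, -0.7, 18], [-0.3, -0.7, 21], [-0.3, -0.7, 23], [-0.3, -0.7, 23]], claw=[10, 10, 10, 10, 10, 10, 10])

```text
time: 47.7
eef_pos: [488.0, 267.6, 130.9]
tool_rot: [[0.72, -0.694, -0.001], [-0.694, -0.72, -0.0], [-0.0, 0.001, -1.0]]
force: [-1.2, 1.2, -3.0]
grip_width: 19.5
```

```bash
python3 -c "
from pr import *
show()"
```

```text
t 47.7 p [488.  267.6 130.9] yaw -0.767 tilt 0.06 q [ 0.3   0.11  1.86 -0.    1.18  1.06] F [-1.2  1.2 -3. ] w 19.5
```

>>> move_arm(rot=[[0, 0, 0], [0, 0, 0], [0, 0, 0], [0, 0, 0]], offset=[[0, 0, 0.7], [0, 0, 1.2], [0, 0, 1.6], [0, 0, 1.6]], claw=[10, 10, 10, 10])

```text
time: 48.1
eef_pos: [488.2, 267.7, 130.3]
tool_rot: [[0.72, -0.694, -0.0], [-0.694, -0.72, -0.0], [-0.0, 0.001, -1.0]]
force: [-4.9, -1.5, 4.8]
grip_width: 19.9
```

```bash
python3 -c "
from pr import *
show(); plan([488.2,267.7,130],tool(np.radians(-87),0))"
```

```text
t 48.1 p [488.2 267.7 130.3] yaw -0.767 tilt 0.03 q [ 0.3   0.11  1.86 -0.    1.18  1.06] F [-4.9 -1.5  4.8] w 19.9
off [0.0, 0.0, 0.3] rot [0.03, -0.01, 43.08] rows>= 5.0
```

It's seated at the expected height. Turning clockwise to home.

>>> move_arm(rot=[[0, 0, 3], [0, 0, 8], [0, 0, 13], [0, 0, 18], [0, 0, 23], [0, 0, 28], [0, 0, 33], [0, 0, 37], [0, 0, 40], [0, 0, 42]], offset=[[0, 0, 0], [0, 0, 0], [0, 0, 0], [0, 0, 0], [0, 0, 0], [0, 0, 0], [0, 0, 0], [0, 0, 0], [0, 0, 0], [0, 0, 0]], claw=[10, 10, 10, 10, 10, 10, 10, 10, 10, 10])

```text
time: 49.1
eef_pos: [488.8, 267.8, 130.3]
tool_rot: [[0.07, -0.998, 0.001], [-0.998, -0.07, -0.0], [0.0, -0.001, -1.0]]
force: [0.3, -0.4, -1.1]
grip_width: 19.3
```

```bash
python3 -c "
from pr import *
show(); print(telemetry.get_state()['ft_torque'])"
```

```text
t 49.1 p [488.8 267.8 130.3] yaw -1.501 tilt 0.06 q [ 0.3   0.11  1.86 -0.    1.17  1.8 ] F [ 0.3 -0.4 -1.1] w 19.3
[-0.09465219 -0.10121601  0.11030744]
```

>>> move_arm(rot=[[0, 0, 0.6], [0, 0, 1.2], [0, 0, 1.8], [0, 0, 1.8], [0, 0, 1.8]], offset=[[0, 0, 0], [0, 0, 0], [0, 0, 0], [0, 0, 0], [0, 0, 0]], claw=[10, 10, 10, 10, 10])

```text
time: 49.6
eef_pos: [488.9, 267.8, 130.3]
tool_rot: [[0.038, -0.999, 0.001], [-0.999, -0.038, -0.0], [0.0, -0.001, -1.0]]
force: [1.1, -0.7, -1.5]
grip_width: 19.6
```

```bash
python3 -c "
from pr import *
show(); print(telemetry.get_state()['ft_torque'])"
```

```text
t 49.6 p [488.9 267.8 130.3] yaw -1.532 tilt 0.08 q [ 0.3   0.11  1.86 -0.    1.17  1.83] F [ 1.1 -0.7 -1.5] w 19.6
[-0.11810173 -0.05872025  0.08147494]
```

>>> move_arm(rot=[[0, 0, 0.6], [0, 0, 1.2], [0, 0, 1.8], [0, 0, 1.8]], offset=[[0, 0, 0], [0, 0, 0], [0, 0, 0], [0, 0, 0]], claw=[10, 10, 10, 10])

```text
time: 50.0
eef_pos: [488.9, 267.8, 130.3]
tool_rot: [[0.008, -1.0, 0.002], [-1.0, -0.008, -0.0], [0.0, -0.002, -1.0]]
force: [1.1, -0.4, -2.2]
grip_width: 19.6
```

```bash
python3 -c "
from pr import *
show(); print(telemetry.get_state()['ft_torque'])"
```

```text
t 50.0 p [488.9 267.8 130.3] yaw -1.563 tilt 0.1 q [ 0.3   0.11  1.86 -0.    1.17  1.86] F [ 1.1 -0.4 -2.2] w 19.6
[-0.00333217 -0.10596303  0.63510542]
```

The torque rose to 0.64 N·m, so it has reached the clockwise stop. I'll ease back slightly to unload it, release and retreat.

>>> move_arm(rot=[[0, 0, -0.7], [0, 0, -1.4], [0, 0, -1.4], [0, 0, -1.4], [0, 0, -1.4], [0, 0, -1.4], [0, 0, -1.4], [0, 0, -1.4], [0, 0, -1.4], [0, 0, -1.4]], offset=[[0, 0, 0], [0, 0, 0], [0, 0, 0], [0, 0, 0], [0, 0, 0], [0, 0, 0], [0, 0, -25], [0, 0, -65], [0, 0, -105], [0, 0, -125]], claw=[10, 10, 10, 35, 55, 60, 60, 60, 60, 60])

```text
time: 51.0
eef_pos: [490.2, 268.4, 259.7]
tool_rot: [[0.032, -0.999, 0.007], [-0.999, -0.032, 0.001], [-0.001, -0.007, -1.0]]
force: [0.7, 0.3, 0.0]
grip_width: 59.9
```

```bash
python3 -c "
from pr import *
cap('wrist','w29'); cap('wrist','w29'); show(); cap('scene','s9'); cap('side','d9')
ci,im=load('w29'); print(fitbar(ci,im,488,267,.05,half=60)); print(proj(ci,[[488,268,140]]))
cv2.imwrite('pics/w29z.png',cv2.resize(im[100:340,200:440],(600,600),interpolation=cv2.INTER_CUBIC))
for f in ('s9','d9'):
    ci,im=load(f); cv2.imwrite('pics/'+f+'z.png',cv2.resize(im[140:440,180:580],(800,600),interpolation=cv2.INTER_CUBIC))"
```

```text
t 51.1 p [490.7 268.5 259.5] yaw -1.539 tilt 0.53 q [ 0.3  -0.01  1.74 -0.    1.41  1.84] F [ 0.3  0.3 -1.2] w 59.5
(np.float64(487.49447552297676), np.float64(267.98506622942386), np.float64(1.93590415571957), np.float64(0.11821547909329))
[[325.54686213 239.8278328 ]]
```

View pics/w29z.png

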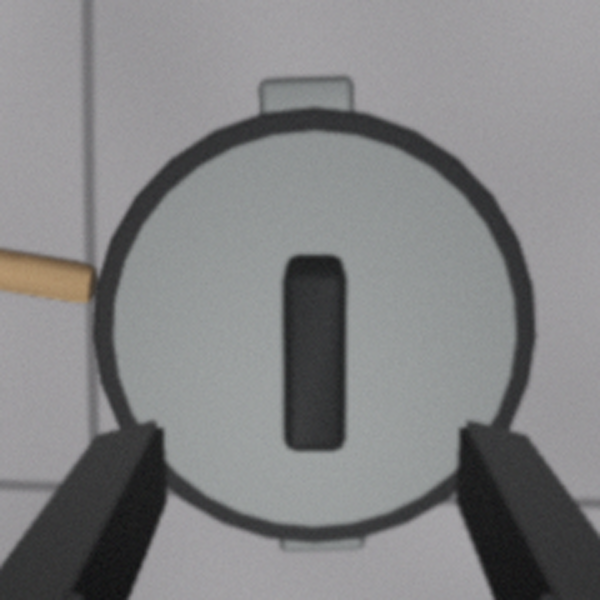

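View pics/s9z.png

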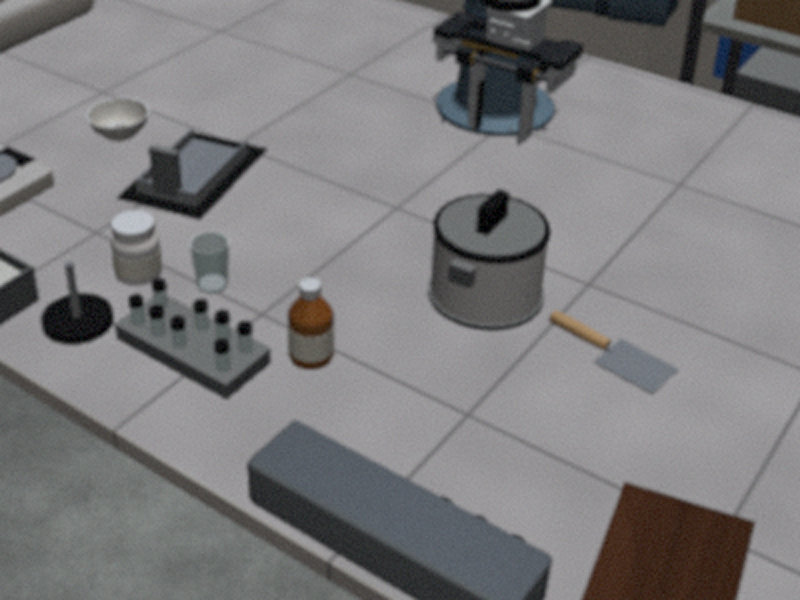

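View pics/d9z.png

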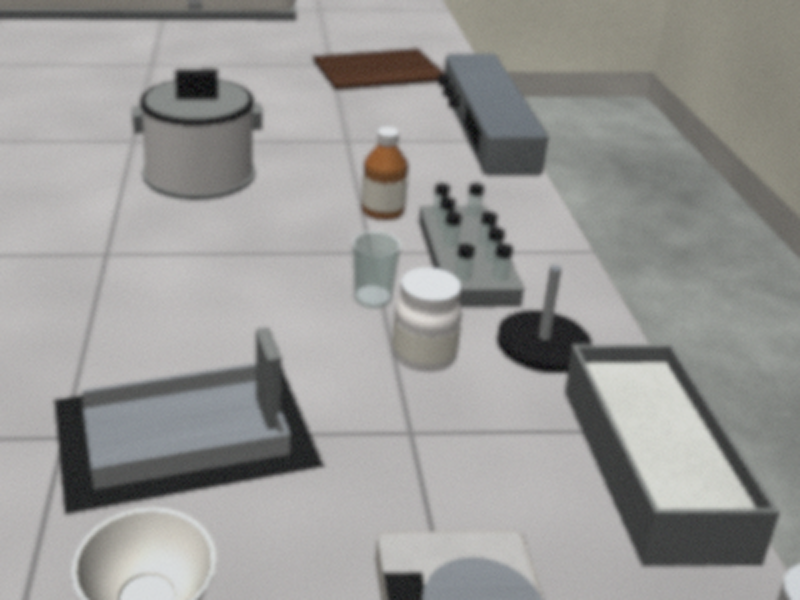

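The lid is seated flush, with its bar at about 1.9° against the drum's 4°. The tray is on its mat and no caps are left on the bench. Handing in.

```bash
python3 -c "
from h import *
show(); print(workorder.close_job())"
```

```text
t 51.2 p [488.5 267.8 254.6] yaw -1.539 tilt 0.07 q [ 0.3  -0.01  1.75 -0.    1.41  1.84] F [ 0.2  0.  -0.8] w 59.7
the job is handed in; nothing more can be done
None
```

I finished the job in the order asked and handed it in at 51 s. No check failed.

- **Caps:** I picked up the three loose caps and put them with the two already on the tray. I then unlocked and lifted out the lid and set it on the bench. All five caps went into the drum when I tipped the tray, and a camera view from above showed all five inside.
- **Tray:** It stands empty on its mat. The last fit put it within about 1 mm and 0.2° of the mat's centre and angle.
- **Lid:** It is back in the drum at its seated height. I turned it clockwise until the torque rose at the stop (about 0.64 N·m). I then eased it back about 1.4° to take the load off before letting go. The last picture put the bar at 1.9° against my estimate of about 4° for the drum. That is about 0.03 to 0.04 rad past home, between home and the stop at -0.05 rad.
- **Rest of the bench:** The last scene and side pictures showed no caps left on the bench and the glassware and spatula apparently where they were. I judged this by eye and did not re-measure each item. The gripper was clear of everything at hand-in.

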